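# Put the red-banded reference coupling back in its latched case

### The arm

A 6-joint arm with a two-finger parallel gripper is mounted at the origin on the work surface. World frame = base frame: x ahead of the robot, y to its left, z up, the work surface at z = 0. Lengths are in m, angles in rad, forces in N, time in s.
With the tool pointing down it reaches from about 0.2 to 0.875 m from the base axis. Payload 3.4 kg.
Tool frame: the origin (TCP) lies on the centre line of the jaws, within the pads' length; the fingertips stand 8 mm ahead of it and the grasp point (between the pads) lies 11 mm behind it; y points along the fingers, z is the direction in which the jaws open and shut, and the axes are right-handed (so a half turn about y gives the same grasp; the last joint's range is limited). The gripper opens to 94 mm and grips with 3 to 60 N. Pads are 16 mm wide; open, the fingers measure 119 mm over their backs; the gripper's body (75 mm by 177 mm) begins 78 mm behind the grasp point.
Start: joints at [-1.242, 0.276, 1.505, -0, 1.361, -0.121], TCP at [0.25, -0.518, 0.213] pointing down, gripper open.
Joint ranges: [-2.89, 2.89], [-0.75, 2.08], [0.22, 2.7], [-1.18, 4.32], [0.11, 2.71], [-2.7, 2.7]. Speed limits (rad/s): [2.57, 2.57, 3.14, 3.14, 3.14, 3.14].

### API

Orientations are given as a rotation vector (axis times angle).
In Python, from bench import manip gives the robot as it stands.
- The arm moves only by the shell command python3 -m handwheel 'ROWS' [FORCE]. ROWS is JSON, a list that holds one entry, the list of rows, each a list of 7 numbers: the closure, from 0 (fully open) to 1 (shut), then the shift along the tool's x, y, z in m, then the turn, a rotation vector about the tool's x, y, z in degrees. A call has 1 to 12 rows; each row shifts and turns the commanded pose from where the row before left it, along the tool's axes as they then stand; what a row does not reach is not made up. A row lasts 1/12 s, in which the tool goes at most 41.7 mm and 7.16 degrees, less where a joint would pass 70% of its speed; a pose out of reach is approached as far as the arm can. A call with a gripper value outside its range is refused whole. The fingers move at their own pace and stop on an object; FORCE is the grip in N (left out, the last holds). Time passes only in rows, so rows that do not move let the fingers close. It gives the time, the measured TCP pose, the force and the opening at its end, in the units of the state.
- manip.state(): the state, without advancing time (a new reading comes with each control period).
- manip.get_image(name): name is "scene" or "top" or "wrist"; returns a dict with "img" (400x640x3 uint8, red, green, blue), "mtx" (3x3 intrinsics, pixels), "dist" ([k1, k2, p1, p2, k3] as OpenCV has them; the pictures are not rectified), "cam_to_world" (4x4, takes a point from camera to world coordinates); the wrist camera has in their place "tool_from_camera" (4x4, takes a point from camera to tool coordinates, whose origin is the TCP and whose axes are the tool frame's). Camera axes: x right, y up, looking along -z (the intrinsics and any distortion apply to the point x, -y, -z); pixel columns grow to the right and rows downward; lengths in m; the calibration is good to about 2 mm. A picture is of the moment at which its call begins: read the wrist's pose just before it. There is no depth.
- manip.close_job(): hands the job in, once; it reports no verdict.
Trained networks look in a picture, given as the dict that the camera call returned (one of the last four; its "shot" number tells which), for a name from the list of things; names that differ only in an ending like _2 or _b are one class to them, and where a whole thing is asked for, a point or a joint stands for the part that bears it (a point fixed in the world has none). Each returns a list of dicts, best first, with "confidence" (0 to 1); they miss things now and then, are a little off and sometimes report something else, mostly with a low value. They report only what shows in the picture. A call takes as long as a camera call. They do not tell look-alikes from the thing itself.
- manip.search_frame(picture, query): "box" ([left, top, right, bottom] in pixels, round what is visible of it).
- manip.masks_of(picture, query): "mask" (400x640 bool, what is visible of it) and "box" ([left, top, right, bottom] in pixels, round what is visible of it).
- manip.landmark_of(picture, query): "xy" ([column, row] in pixels: a listed point, or the origin of a listed thing).
The state is a dict: "t": time; "joints": joint angles; "qvel": joint speeds; "tau": joint torques, N m; "position": TCP position; "ee_rot": TCP orientation; "wrist_force": force on the tool from outside, world axes, zero at the start; "ft_torque": the same for the moment, N m; "grip_width": finger opening in m.
Only numpy, scipy, OpenCV 4.12 (cv2) and the standard library are available. Lean on these libraries where they do the work, as an engineer would, in place of code of your own. Each camera call takes 0.05 s, during which the arm holds its last target.

### The job

Put the red-banded reference coupling away in its case: press the orange thumb latch so that the lid springs open, stand the reference in the free socket, feeling for the hole of the loose nest cup and lowering the reference in gently until its shoulder is fully home, let it go, then swing the lid down and snap it shut so that the latch catches. Go easy on the latch, the lid and the reference (do not force or drop anything), and leave the green-banded reference and everything else on the bench where it is.

Things in the scene. Friction and masses are not known exactly. Their poses are not given: they have to be found in the camera images.
- case: Reference case, fixed to the bench: grey tray 100 (x) x 150 (y) x 34 mm, black insert with its top 30 mm up, hinged lid 41 mm high with a clear window and grey edges (75 mm high when shut). Origin: centre of the underside; +x from the latch (front) to the hinge (back), +y its left. Shut, the lid clears a fully home coupling by 3 mm; one standing proud keeps it from shutting.
- lid (a joint): Lid angle, rad: about 0 shut and latched, 1.75 fully open (leans back past upright). A damped spring drives it open from any angle (0.26 N m shut, 0.09 open: 1 to 3 N at the front edge) in about 0.5 s, so only the latch keeps it shut. To shut, push the front edge about 1 mm below its latched height (about 8 to 13 N to pass the hook); hard stop at -0.015.
- latch (a joint): Thumb latch angle, rad: 0 at rest (sprung), 0.30 pressed onto its hard stop. The hook lets go at about 0.19 (4.5 mm down at the pad). The pad pushes back with 1.5 N at rest, 4.6 N where the hook lets go, 6.5 N at the stop. As the lid shuts, its striker bar pushes the sloping hook aside (to 0.19) and snaps back to 0.
- thumb_pad (a point): Centre of the upper face of the orange thumb pad (26 mm along the case's x, 28 mm along y), 34 mm above the bench at rest and 78 mm in front (-x) of the case's centre. The pad spans 63 to 89 mm in front of that centre and tips down at its front end when pressed.
- lid_hinge (a point): Point on the lid's hinge axis at mid-width, 50 mm behind (+x) the case's centre, 34 mm above the bench. The axis runs along the case's y.
- lid_front (a point): Middle of the 22 mm deep grey front strip on the lid's outer top face; moves with the lid. Shut: 89 mm in front of the hinge, 41 mm above it (the lid's front edge is 11 mm further). Open: the face looks backwards (+x of the case), the point 56 mm behind the hinge and 114 mm above the bench. A finger behind the strip brings the lid over, a finger on it presses it down.
- free_socket (a point): Middle of the empty pocket (50 mm square), level with the insert's top: 30 mm above the bench, 8 mm in front of the case's centre, 34 mm to its left (+y). In it lies a loose grey nest cup, 43 mm square, its top level with this point: so its socket (round, 17.2 mm dia.) is up to 3.5 mm off along case x and y. Cup slides at 3 N. Home: shoulder on the cup, bottom 14 mm below this point.
- green_socket (a point): Centre of the mouth of the socket in the other nest cup (which does not shift), 68 mm to the right (-y) of the free pocket's middle; the green-banded reference stands in it.
- reference: Reference coupling to put away, the one with a red band round its collar: brass, 52 mm tall, upright, round: spigot 16 mm dia. x 14 mm (1 mm chamfer) at the bottom, shoulder 22 mm dia. to z = 22, neck 19 mm dia., collar 26 mm dia. from z = 28 to 44 (grip there, 36 to 38 mm up), spout 19 mm dia. About 0.11 kg. Origin: centre of its bottom. Starts in a hole of the carrier board, bottom 10 mm above the bench.
- green_ref: Other reference, with a green band, same shape and size, home in its socket in the case (bottom 16 mm above the bench). Origin: centre of its bottom.
- board: Black carrier board 120 (x) x 185 (y) x 24 mm, fixed, with six holes 18.4 mm dia. in two rows (x = -30 and 30 mm; y = -60, 0, 60 mm from its centre). A coupling stands in a hole with its shoulder on the board. Origin: centre of its underside.
- coupling1: Plain brass production coupling without a band, same shape and size as the reference, standing in a hole of the board. Origin: centre of its bottom.
- coupling2: As coupling1.
- coupling3: As coupling1.
- bottle: Clear plastic bottle with an orange cap, 56 mm dia., 120 mm tall, upright beyond the case and board. Origin: centre of its underside.
- brush: Bench brush, 200 mm long, lying at the right of the bench.
- wrench: Open-end wrench, 180 mm long, lying at the left of the bench.
Things that resemble listed ones, but are neither listed nor needed, are in the scene too. What is shaped like the reference but pink is not meant.

How it is judged:
By the outcome, as a careful person would: the job done as asked, in the order asked, and still so for the second after the job is handed in, with the robot touching nothing.
It also fails if it takes over 72 s, if anything falls off the work surface, if the arm or the gripper's body presses on something with over 40 N, if the wrist force passes 120 N, or if a joint passes its speed limit or range.

## Working session

There is one attempt and no reset: what is moved stays moved. The work goes in short steps, Python scripts to look and compute and a shell command to move; the robot and the scene stay as the last step left them, time stands still between calls to the robot, and variables do not carry over. Pictures are saved under pics/ and viewed, and the job is handed in when it is done.

```bash
ls; mkdir -p pics
cat > h.py <<'E'
import numpy as np, cv2
from scipy.spatial.transform import Rotation as R
from bench import manip
def shot(name,fn=None):
    s=manip.state(); p=manip.get_image(name)
    if name=='wrist':
        T=np.eye(4);T[:3,:3]=R.from_rotvec(s['ee_rot']).as_matrix();T[:3,3]=s['position']
        p['c2w']=T@np.array(p['tool_from_camera'])
    else: p['c2w']=np.array(p['cam_to_world'])
    if fn: cv2.imwrite('pics/'+fn,cv2.cvtColor(p['img'],cv2.COLOR_RGB2BGR))
    return p
def at_z(p,uv,z):
    u=cv2.undistortPoints(np.array([[uv]],float),np.array(p['mtx']),np.array(p['dist']))[0,0]
    d=p['c2w'][:3,:3]@np.array([u[0],-u[1],-1]);o=p['c2w'][:3,3]
    return o+d*(z-o[2])/d[2]
def proj(p,X):
    X=np.atleast_2d(X);C=(np.linalg.inv(p['c2w'])@np.c_[X,np.ones(len(X))].T)[:3].T
    C=C*[1,-1,-1]
    return cv2.projectPoints(C,np.zeros(3),np.zeros(3),np.array(p['mtx']),np.array(p['dist']))[0][:,0]
E
python3 - <<'E'
from h import *
s=manip.state();print(s)
print(R.from_rotvec(s['ee_rot']).as_matrix().round(3))
for n in ['top','scene']:
    p=shot(n,n+'0.png');print(n,p['c2w'].round(3).tolist())
    for q,z in [('thumb_pad',.034),('lid_hinge',.034),('lid_front',.075),('free_socket',.03),('green_socket',.03),('reference',.01),('green_ref',.016),('case',0),('board',0),('bottle',0)]:
        for r in manip.landmark_of(p,q)[:4]: print(q,r['confidence'],np.round(r['xy'],1),at_z(p,r['xy'],z).round(4))
E
```

```text
pics
{'t': 0.0, 'joints': array([-1.24199522e+00,  2.76573226e-01,  1.50614934e+00, -2.62986821e-05,
        1.36069294e+00, -1.20998475e-01]), 'qvel': array([ 4.85909000e-04,  8.85664690e-04,  3.36493813e-05, -1.44615553e-03,
       -1.13208132e-03, -3.58780813e-04]), 'tau': array([ 1.30349563e-03, -4.04583514e+01, -2.37232965e+01,  6.99529401e-02,
        3.42685031e-02, -1.36954923e-04]), 'position': array([ 0.24980305, -0.51727014,  0.2126107 ]), 'ee_rot': array([-0.45134426,  1.97377505, -1.97011288]), 'wrist_force': array([ 0.08037345, -0.24395455, -0.04660263]), 'ft_torque': array([ 0.02602112,  0.00921745, -0.00493882]), 'grip_width': 0.09385046622636999}
[[-0.901 -0.001  0.435]
 [-0.435  0.002 -0.901]
 [-0.    -1.    -0.002]]
top [[-0.006, 0.998, -0.059, 0.488], [-1.0, -0.007, -0.007, 0.008], [-0.008, 0.059, 0.998, 1.194], [0.0, 0.0, 0.0, 1.0]]
thumb_pad 0.55 [266.3 240. ] [0.4351 0.1865 0.034 ]
lid_hinge 0.64 [269.2 198.5] [0.5648 0.1775 0.034 ]
lid_front 0.95 [265.7 227.1] [0.4758 0.182  0.075 ]
free_socket 0.61 [255.5 215.4] [0.5121 0.2213 0.03  ]
green_socket 0.62 [281.3
[... 615 characters left out ...]
 0.034 ]
lid_front 0.83 [371.2 161.8] [0.4761 0.1772 0.075 ]
free_socket 0.82 [385.5 174.9] [0.4955 0.213  0.03  ]
free_socket 0.57 [254.5 242.1] [ 0.5446 -0.1796  0.03  ]
green_socket 0.86 [365.3 187.5] [0.5117 0.1384 0.03  ]
green_socket 0.49 [377.5 191.4] [0.54   0.1572 0.03  ]
reference 0.7 [238.4 213.9] [ 0.4185 -0.1774  0.01  ]
reference 0.65 [205.3 227. ] [ 0.4212 -0.2636  0.01  ]
reference 0.58 [352.2 271.6] [ 0.7113 -0.022   0.01  ]
reference 0.54 [246.1 231.2] [ 0.4841 -0.181   0.01  ]
case 0.85 [378.  189.2] [0.5062 0.1839 0.    ]
case 0.33 [166.5 265.6] [ 0.485  -0.3754  0.    ]
board 0.67 [256.8 245.4] [ 0.5301 -0.1729  0.    ]
bottle 0.66 [353.1 270.4] [ 0.7031 -0.0146  0.    ]
```

View pics/top0.png

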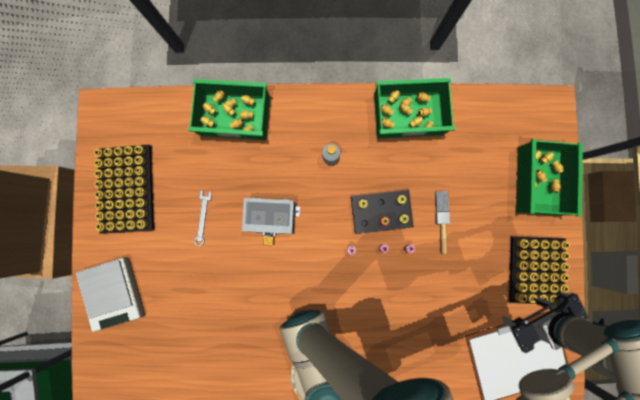

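View pics/scene0.png

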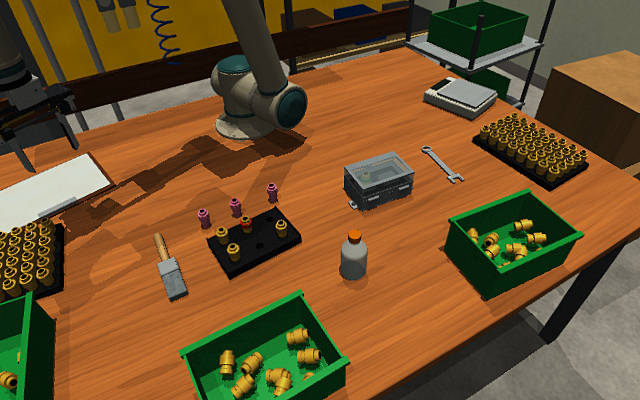

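Run:
```python
import cv2,numpy as np
t=cv2.imread('pics/top0.png');s=cv2.imread('pics/scene0.png')
a=cv2.resize(t[170:270,230:430],(800,400),interpolation=cv2.INTER_CUBIC)
cv2.imwrite('pics/topc.png',a)
b=cv2.resize(s[130:300,130:420],(800,470),interpolation=cv2.INTER_CUBIC)
cv2.imwrite('pics/scenec.png',b)
```

```text
(no output)
```

View pics/topc.png

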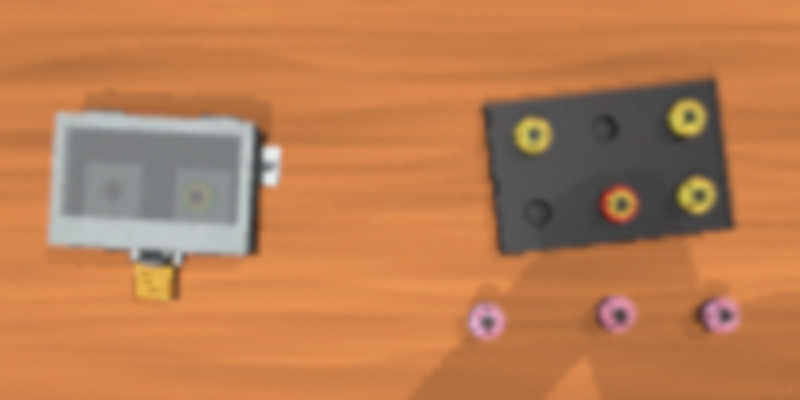

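View pics/scenec.png

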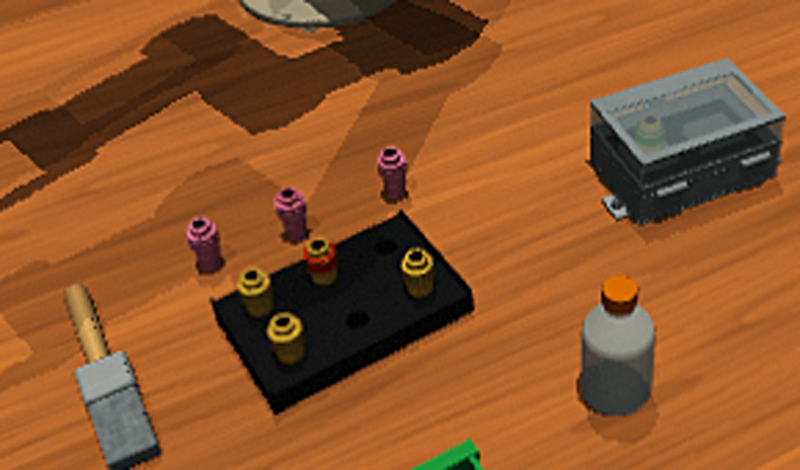

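Candidates (top view px): pinks (351,250), (384,248), (410,249) are excluded. Plain brass: (363,203), (402,199), (404,218), and the ones in bins and trays. The green-banded one is in the case at (279,219). The red-banded collar is at (385,221), in the board's near-row middle hole. The scene crop at (247,224) shows its red band too, so that is my choice. Next is the case pose.

Run:
```python
from h import *
from scipy.optimize import least_squares
p=shot('top')
c=np.array([(55,113),(258,122),(252,253),(48,243)])/4+[230,170]
W=np.array([at_z(p,x,.075) for x in c]);print(W.round(4),W.mean(0))
pad=at_z(p,np.array([155,281])/4+[230,170],.034);print('pad',pad)
d=(W[0]+W[1]-W[2]-W[3])[:2];e=(W[0]+W[3]-W[1]-W[2])[:2]
print(np.degrees(np.arctan2(d[1],d[0])),np.degrees(np.arctan2(-e[0],e[1])),np.linalg.norm(W[0]-W[1]),np.linalg.norm(W[1]-W[2]))
for n,z in [('red',.062)]:print(at_z(p,np.array([620,204])/4+[230,170],z))
m=manip.masks_of(p,'reference')
for k in m:print('mask',k['confidence'],k['box'])
b=np.array([(485,105),(715,80),(733,228),(500,253)])/4+[230,170]
B=np.array([at_z(p,x,.024) for x in b]);print(B.round(4),B.mean(0))
```

```text
[[0.5634 0.2491 0.075 ]
 [0.5555 0.0948 0.075 ]
 [0.4569 0.0996 0.075 ]
 [0.4651 0.254  0.075 ]] [0.51021993 0.17438761 0.075     ]
pad [0.43429868 0.1788418  0.034     ]
-2.8070356914513086 -2.9927061873249 0.15445086975114175 0.09875496746104562
[ 0.49180269 -0.17973025  0.062     ]
mask 0.54 [346.4, 242.4, 355.4, 254.0]
mask 0.48 [407.6, 244.4, 416.9, 252.2]
mask 0.44 [379.3, 243.6, 389.9, 252.7]
[[ 0.5708 -0.0805  0.024 ]
 [ 0.5894 -0.2632  0.024 ]
 [ 0.4723 -0.2751  0.024 ]
 [ 0.4542 -0.091   0.024 ]] [ 0.52166158 -0.17747688  0.024     ]
```

```bash
python3 -m handwheel '[[[1,0,0,0,0,5.74,0],[1,0,0,0,0,5.74,0],[1,0,0,0,0,5.74,0],[1,0,0,0,0,5.74,0],[1,0,0,0,0,5.74,0],[1,-0.008,0,-0.039,0,0,0],[1,-0.008,0,-0.039,0,0,0],[1,-0.008,0,-0.039,0,0,0],[1,-0.008,0,-0.039,0,0,0],[1,-0.008,0,-0.039,0,0,0],[1,-0.008,0,-0.039,0,0,0],[1,-0.008,0,-0.039,0,0,0]]]' 30
python3 -m handwheel '[[[1,-0.008,0,-0.039,0,0,0],[1,-0.008,0,-0.039,0,0,0],[1,-0.008,0,-0.039,0,0,0],[1,-0.008,0,-0.039,0,0,0],[1,-0.008,0,-0.039,0,0,0],[1,-0.008,0,-0.039,0,0,0],[1,-0.008,0,-0.039,0,0,0],[1,-0.008,0,-0.039,0,0,0],[1,-0.008,0,-0.039,0,0,0],[1,-0.008,0,-0.039,0,0,0]]]'
cat >> h.py <<'E'
def st():
    s=manip.state();M=R.from_rotvec(s['ee_rot']).as_matrix()
    print('t',round(s['t'],2),'pos',s['position'].round(4),'F',s['wrist_force'].round(2),'w',round(s['grip_width'],4))
    print('zang',np.degrees(np.arctan2(M[1,2],M[0,2])).round(2),'ydir',M[:,1].round(4),'j',s['joints'].round(2))
    return s,M
def togo(X,ang=None):
    s,M=st();print('shift tool',(M.T@(np.array(X)-s['position'])).round(4))
    if ang is not None:
        T=np.array([[np.sin(np.radians(ang)),0,np.cos(np.radians(ang))],[-np.cos(np.radians(ang)),0,np.sin(np.radians(ang))],[0,-1,0]])
        print('turn deg',np.degrees(R.from_matrix(M.T@T).as_rotvec()).round(2))
        print('shift in target axes',(T.T@(np.array(X)-s['position'])).round(4))
E
python3 - <<'E'
from h import *
s,M=st()
p=shot('wrist','w1.png')
for q,z in [('thumb_pad',.034),('lid_hinge',.034),('lid_front',.075),('free_socket',.03),('green_socket',.03),('case',0)]:
        for r in manip.landmark_of(p,q)[:2]: print(q,r['confidence'],np.round(r['xy'],1),at_z(p,r['xy'],z).round(4))
E
```

```text
t: 2.2
position: [0.3199, -0.2463, 0.2136]
ee_rot: [-0.058, -2.195, 2.196]
wrist_force: [1.2, -0.1, -0.2]
grip_width: 0.0174
t: 3.03
position: [0.4198, 0.1395, 0.2138]
ee_rot: [-0.057, -2.196, 2.197]
wrist_force: [1.0, -1.0, 0.3]
grip_width: 0.0007
t 3.03 pos [0.4198 0.1395 0.2138] F [ 0.96 -1.    0.27] w 0.0007
zang -92.89 ydir [ 1.1e-03 -2.0e-04 -1.0e+00] j [ 0.16  0.07  1.76 -0.    1.3   1.79]
lid_front 0.93 [278.3 145.5] [0.4713 0.1799 0.075 ]
free_socket 0.35 [562.9 109.7] [ 0.4927 -0.1619  0.03  ]
case 0.74 [281. 109.] [0.5131 0.1829 0.    ]
```

View pics/w1.png

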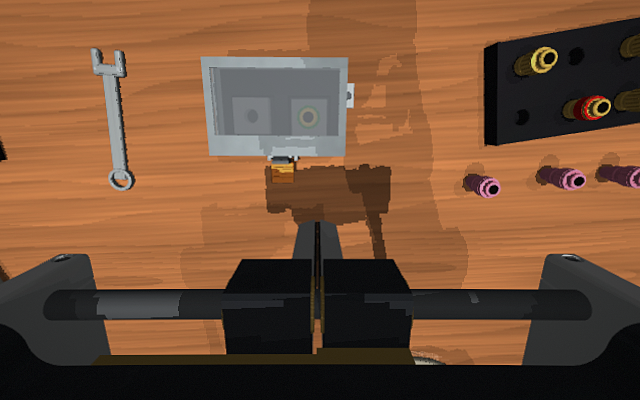

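Wrist view: the shut case has lid corners at (202,57), (349,57), (345,156) and (211,155), the pad is at (283,173), and the red-banded reference is at (592,107). I'll refine the poses from these.

Run:
```python
from h import *
p=shot('wrist')
W=np.array([at_z(p,x,.075) for x in [(202,57),(348,57),(345,156),(211,155)]]);print(W.round(4),W.mean(0).round(4))
print('pad',at_z(p,(283,173),.034).round(4), 'ref top',at_z(p,(597,107),.062).round(4))
for x in [(486,45),(494,145)]: print(at_z(p,x,.024).round(4))
c=np.array([.510,.1755]);a=np.radians(-2.9)
X=np.r_[c+np.array([[np.cos(a),-np.sin(a)],[np.sin(a),np.cos(a)]])@[-.079,0],.2138]
print(X);togo(X,-92.9)
```

```text
[[0.563  0.2454 0.075 ]
 [0.5554 0.0976 0.075 ]
 [0.4554 0.1033 0.075 ]
 [0.4643 0.2514 0.075 ]] [0.5095 0.1744 0.075 ]
pad [0.4329 0.1791 0.034 ] ref top [ 0.4922 -0.1748  0.062 ]
[ 0.5692 -0.0691  0.024 ]
[ 0.4528 -0.0914  0.024 ]
[0.43110117 0.17949684 0.2138    ]
t 3.43 pos [0.4194 0.1359 0.2135] F [ 0.    0.31 -0.66] w 0.0005
zang -93.06 ydir [-1.e-04 -6.e-04 -1.e+00] j [ 0.16  0.07  1.77 -0.    1.3   1.78]
shift tool [-0.0093 -0.0004 -0.0442]
turn deg [-0.03 -0.16  0.  ]
shift in target axes [-0.0094 -0.0003 -0.0442]
```

```bash
python3 -m handwheel '[[[1,-0.0094,0.02,-0.0433,0,0,0],[1,0,0.035,0,0,0,0],[1,0,0.035,0,0,0,0],[1,0,0.035,0,0,0,0],[1,0,0.025,0,0,0,0],[1,0,0.010,0,0,0,0],[1,0,0,0,0,0,0],[1,0,0,0,0,0,0]]]'
python3 - <<'E'
from h import *
togo([.4310,.1785,.042],-92.9)
shot('wrist','w2.png')
E
```

```text
t: 4.1
position: [0.4297, 0.1728, 0.0562]
ee_rot: [-0.058, -2.194, 2.194]
wrist_force: [0.4, 0.2, 0.8]
grip_width: 0.0005
t 4.1 pos [0.4297 0.1728 0.0562] F [0.36 0.15 0.78] w 0.0005
zang -93.06 ydir [-8.e-04 -4.e-04 -1.e+00] j [ 0.23  0.26  1.97 -0.    0.91  1.86]
shift tool [-0.001   0.0142 -0.0058]
turn deg [-0.02 -0.16  0.04]
shift in target axes [-0.001   0.0142 -0.0058]
```

View pics/w2.png

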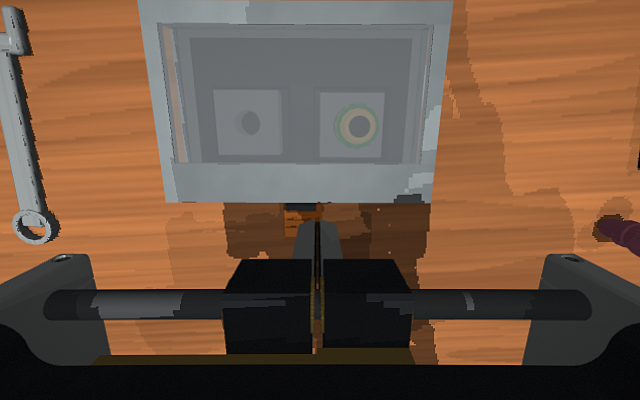

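Pad at about (303,215), roughly 6 mm left of the fingers. I'll correct that and press gently.

```bash
python3 -m handwheel '[[[1,-0.001,0,-0.0058,0,0,0],[1,0,0.006,0,0,0,0],[1,0,0.005,0,0,0,0],[1,0,0.0015,0,0,0,0],[1,0,0.0015,0,0,0,0],[1,0,0.001,0,0,0,0],[1,0,0,0,0,0,0]]]'
python3 - <<'E'
from h import *
togo([.4310,.1785,.042],-92.9)
E
```

```text
t: 4.73
position: [0.4302, 0.1798, 0.0413]
ee_rot: [-0.055, -2.195, 2.195]
wrist_force: [-2.7, 0.7, 3.4]
grip_width: 0.0004
t 4.73 pos [0.4302 0.1798 0.0413] F [-2.68  0.69  3.42] w 0.0004
zang -92.92 ydir [-1.3e-03 -2.0e-04 -1.0e+00] j [0.25 0.29 1.98 0.   0.87 1.87]
shift tool [-0.0008 -0.0007  0.0012]
turn deg [-0.01 -0.02  0.07]
shift in target axes [-0.0008 -0.0007  0.0012]
```

```bash
python3 -m handwheel '[[[1,0,0.001,0,0,0,0],[1,0,0.001,0,0,0,0],[1,0,0.0005,0,0,0,0],[1,0,0,0,0,0,0]]]';python3 -m handwheel '[[[1,0,0.0005,0,0,0,0],[1,0,0.0005,0,0,0,0],[1,0,0,0,0,0,0]]]';python3 - <<'E'
from h import *
shot('top','t3.png')
im=cv2.imread('pics/t3.png');cv2.imwrite('pics/t3c.png',cv2.resize(im[150:280,220:350],(650,650),interpolation=cv2.INTER_CUBIC)[:590])
E
```

```text
t: 5.07
position: [0.4293, 0.1798, 0.039]
ee_rot: [-0.053, -2.194, 2.194]
wrist_force: [-4.3, 0.6, 6.3]
grip_width: 0.0
t: 5.32
position: [0.4289, 0.1798, 0.038]
ee_rot: [-0.052, -2.193, 2.194]
wrist_force: [-4.9, 0.5, 7.7]
grip_width: 0.0007
```

View pics/t3c.png

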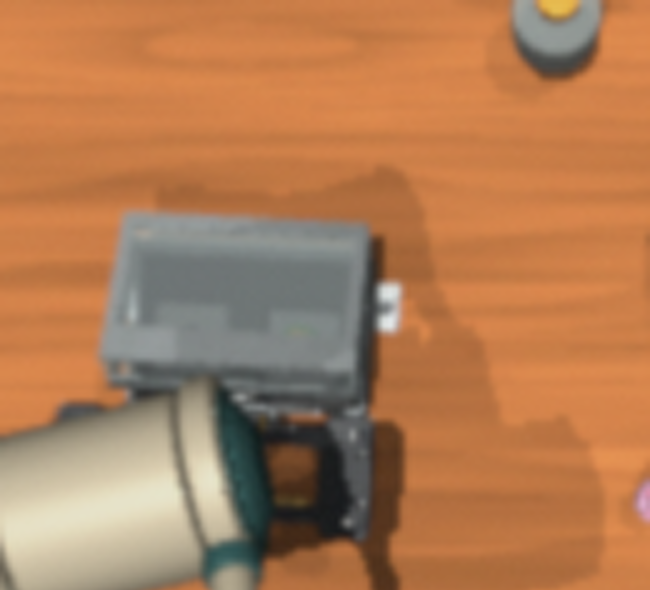

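Run:
```python
from h import *
st()
shot('scene','s3.png')
shot('wrist','w3.png')
im=cv2.imread('pics/s3.png');a=cv2.resize(im[90:260,270:470],(400,340),interpolation=cv2.INTER_CUBIC);b=cv2.resize(cv2.imread('pics/w3.png'),(400,250))
cv2.imwrite('pics/s3c.png',np.vstack([a,b]))
st()
```

```text
t 5.37 pos [0.4289 0.1798 0.038 ] F [-5.51  0.93  8.9 ] w 0.0004
zang -92.95 ydir [-0.0037 -0.     -1.    ] j [0.25 0.29 1.99 0.   0.87 1.87]
t 5.47 pos [0.4289 0.1798 0.0381] F [-5.04  0.32  8.6 ] w 0.0005
zang -92.94 ydir [-0.0035 -0.     -1.    ] j [0.25 0.29 1.99 0.   0.87 1.87]
```

View pics/s3c.png

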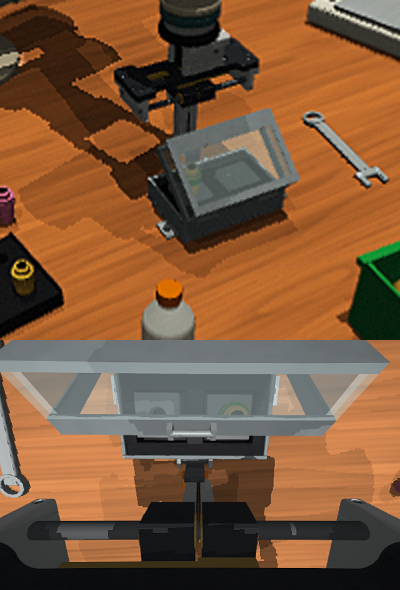

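```bash
python3 -m handwheel '[[[1,0,-0.004,0,0,0,0],[1,0.003,-0.008,0,0,0,0],[1,0.02,-0.01,0,0,0,0],[1,0.02,-0.01,0,0,0,0],[1,0.02,-0.01,0,0,0,0],[1,0,-0.03,0,0,0,0],[1,0,-0.04,0,0,0,0],[1,0,-0.04,0,0,0,0]]]'
python3 - <<'E'
from h import *
st()
p=shot('scene','s4.png');print(np.array(shot('wrist','w4.png')['tool_from_camera'])[:3,3])
im=cv2.imread('pics/s4.png');a=cv2.resize(im[90:260,270:470],(400,340),interpolation=cv2.INTER_CUBIC);b=cv2.resize(cv2.imread('pics/w4.png'),(400,250))
cv2.imwrite('pics/s4c.png',np.vstack([a,b]))
E
```

```text
t: 6.13
position: [0.3667, 0.1826, 0.1911]
ee_rot: [-0.055, -2.194, 2.196]
wrist_force: [1.5, -0.0, -0.4]
grip_width: 0.0006
t 6.13 pos [0.3667 0.1826 0.1911] F [ 1.47 -0.04 -0.38] w 0.0006
zang -92.91 ydir [-1.e-03 -7.e-04 -1.e+00] j [ 0.29  0.04  1.86 -0.    1.24  1.91]
[-7.43936839e-02 -1.71150780e-01 -1.30818572e-04]
```

View pics/s4c.png

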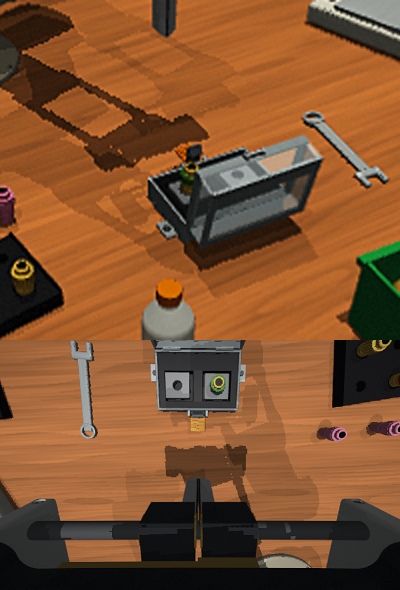

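The lid is open. I'll measure the hole in the loose cup.

Run:
```python
import cv2
im=cv2.imread('pics/w4.png');cv2.imwrite('pics/w4c.png',cv2.resize(im[0:160,210:410],(800,640),interpolation=cv2.INTER_CUBIC)[:600])
```

```text
(no output)
```

View pics/w4c.png

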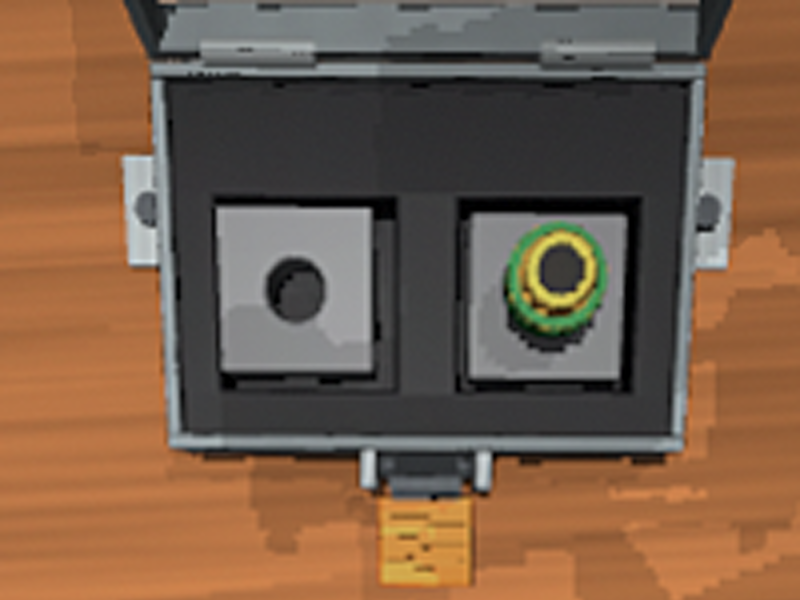

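Run:
```python
from h import *
p=shot('wrist'); s,M=st()
f=lambda x,z:at_z(p,np.array(x)/4+[210,0],z)
W=np.array([f(x,.034) for x in [(152,68),(708,68),(684,448),(170,448)]]);print(W.round(4),W.mean(0).round(4))
H=f((296,290),.03);C=np.mean([f(x,.03) for x in [(217,207),(373,207),(376,373),(221,373)]],0)
P=np.mean([f(x,.03) for x in [(213,196),(397,198),(398,391),(221,391)]],0)
G=f((562,268),.068);GP=np.mean([f(x,.03) for x in [(457,196),(642,198),(632,391),(459,391)]],0)
print('hole',H,'cup',C,'pocket',P,'green',G,'gpocket',GP,'pad',f((427,545),.034))
d=W[0]+W[1]-W[2]-W[3];a=np.arctan2(d[1],d[0]);print(np.degrees(a))
a=np.radians(-2.9);Rm=np.array([[np.cos(a),-np.sin(a)],[np.sin(a),np.cos(a)]])
for X in (H,C,P,G,GP):print((Rm.T@(X[:2]-W.mean(0)[:2])).round(4))
```

```text
t 6.28 pos [0.3705 0.1837 0.1931] F [-0.11 -0.22 -0.85] w 0.0003
zang -92.92 ydir [ 0.0085  0.0023 -1.    ] j [ 0.29  0.04  1.85 -0.    1.24  1.91]
[[0.5605 0.2495 0.034 ]
 [0.5526 0.1018 0.034 ]
 [0.4562 0.1076 0.034 ]
 [0.4638 0.2553 0.034 ]] [0.5083 0.1785 0.034 ]
hole [0.50473113 0.21606062 0.03      ] cup [0.5043339  0.21587267 0.03      ] pocket [0.5029982  0.21300044 0.03      ] green [0.4995547  0.14544886 0.068     ] gpocket [0.49947495 0.14533417 0.03      ] pad [0.43278992 0.18273995 0.034     ]
-3.4142888050515054
[-0.0054  0.0373]
[-0.0058  0.0371]
[-0.007   0.0341]
[-0.007  -0.0335]
[-0.0071 -0.0336]
```

```bash
python3 -m handwheel '[[[0.47,-0.007,0,0.039,0,0,0],[0.47,-0.007,0,0.039,0,0,0],[0.47,-0.007,0,0.039,0,0,0],[0.47,-0.007,0,0.039,0,0,0],[0.47,-0.007,0,0.039,0,0,0],[0.47,-0.007,0,0.039,0,0,0],[0.47,-0.007,0,0.039,0,0,0],[0.47,-0.007,0,0.039,0,0,0],[0.47,-0.007,0,0.039,0,0,0],[0.47,0,0,0,0,0,0],[0.47,0,0,0,0,0,0],[0.47,0,0,0,0,0,0]]]'
python3 - <<'E'
from h import *
s,M=st();shot('wrist','w5.png');st()
E
```

```text
t: 7.28
position: [0.4119, -0.17, 0.1884]
ee_rot: [-0.054, -2.196, 2.191]
wrist_force: [0.4, 0.6, -0.4]
grip_width: 0.0497
t 7.28 pos [ 0.4119 -0.17    0.1884] F [ 0.39  0.59 -0.41] w 0.0497
zang -92.99 ydir [-0.0028  0.0023 -1.    ] j [-0.55  0.1   1.8   0.    1.25  1.07]
t 7.33 pos [ 0.412  -0.1695  0.1888] F [ 0.4  -0.17 -0.03] w 0.0501
zang -92.91 ydir [-0.0022  0.0019 -1.    ] j [-0.55  0.1   1.8   0.    1.25  1.07]
```

View pics/w5.png

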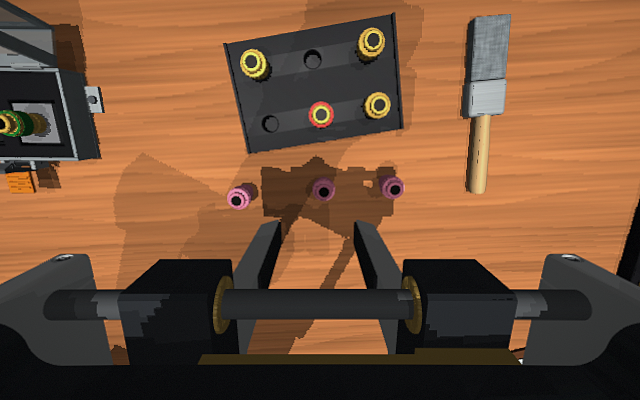

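Close look: the red-banded collar is at (321,114) in the board's near-row middle hole. Plain ones are at (377,104), (254,64) and (371,41), and pinks sit in front at (239,198), (323,189) and (394,187). The choice is confirmed.

Run:
```python
from h import *
p=shot('wrist','w5b.png');s,M=st()
hsv=cv2.cvtColor(p['img'],cv2.COLOR_RGB2HSV);m=((hsv[...,0]<8)|(hsv[...,0]>174))&(hsv[...,1]>150)&(hsv[...,2]>90);m[:, :300]=0;m[:,345:]=0;m[:95]=0;m[135:]=0
ys,xs=np.nonzero(m);print(len(xs),xs.min(),xs.max(),ys.min(),ys.max())
c=((xs.min()+xs.max())/2,(ys.min()+ys.max())/2)
X=at_z(p,c,.054);print(c,X, at_z(p,(321,114),.062))
B=np.mean([at_z(p,x,.024) for x in [(225,42),(393,13),(400,127),(247,153)]],0);print('board',B)
a=np.radians(5.7);print(B[:2]+np.array([-np.cos(a),-np.sin(a)])*.03)
togo([X[0],X[1],.0365],-92.9)
im=p['img'][85:145,290:350,::-1];cv2.imwrite('pics/w5c.png',cv2.resize(im,(480,480),interpolation=cv2.INTER_CUBIC))
```

```text
t 7.38 pos [ 0.4122 -0.1692  0.1891] F [ 0.99 -0.6  -1.14] w 0.0496
zang -92.85 ydir [-0.0016  0.0013 -1.    ] j [-0.55  0.1   1.8   0.    1.25  1.07]
198 309 333 102 127
(np.float64(321.0), np.float64(114.5)) [ 0.49328869 -0.17719606  0.054     ] [ 0.4936084  -0.17712046  0.062     ]
board [ 0.52416274 -0.17286873  0.024     ]
[ 0.49431108 -0.17584833]
t 7.38 pos [ 0.4122 -0.1692  0.1891] F [ 0.99 -0.6  -1.14] w 0.0496
zang -92.85 ydir [-0.0016  0.0013 -1.    ] j [-0.55  0.1   1.8   0.    1.25  1.07]
shift tool [-0.0816  0.1525  0.0041]
turn deg [0.07 0.05 0.09]
shift in target axes [-0.0814  0.1526  0.0039]
```

View pics/w5c.png

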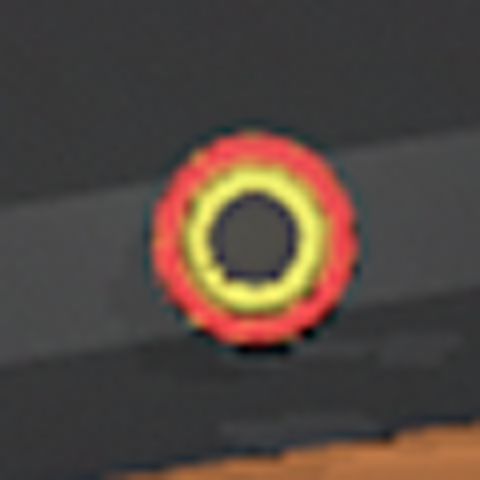

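```bash
python3 -m handwheel '[[[0.47,-0.027,0,0.0014,0,0,0],[0.47,-0.027,0.01,0.0014,0,0,0],[0.47,-0.0273,0.025,0.0014,0,0,0],[0.47,0,0.035,0,0,0,0],[0.47,0,0.03,0,0,0,0],[0.47,0,0,0,0,0,0],[0.47,0,0,0,0,0,0],[0.47,0,0,0,0,0,0]]]'
python3 - <<'E'
from h import *
togo([.493,-.177,.0365],-92.9)
shot('wrist','w6.png')
E
```

```text
t: 8.05
position: [0.4949, -0.1786, 0.0913]
ee_rot: [-0.057, -2.196, 2.198]
wrist_force: [0.8, -0.1, 0.3]
grip_width: 0.0496
t 8.05 pos [ 0.4949 -0.1786  0.0913] F [ 0.77 -0.11  0.26] w 0.0496
zang -92.85 ydir [ 0.002 -0.001 -1.   ] j [-0.48  0.3   1.8   0.    1.04  1.14]
shift tool [ 0.0021  0.0548 -0.0016]
turn deg [-0.05  0.05 -0.12]
shift in target axes [ 0.0019  0.0548 -0.0015]
```

View pics/w6.png

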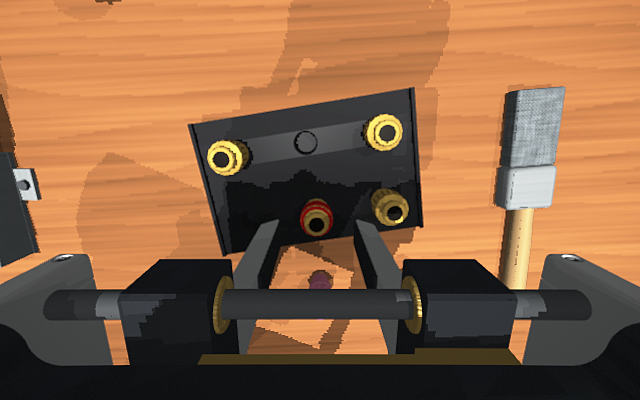

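```bash
python3 -m handwheel '[[[0.47,0.0015,0.02,-0.001,0,0,0],[0.47,0,0.02,0,0,0,0],[0.47,0,0.011,0,0,0,0],[0.47,0,0.004,0,0,0,0],[0.47,0,0,0,0,0,0],[0.47,0,0,0,0,0,0],[0.47,0,0,0,0,0,0]]]'
python3 - <<'E'
from h import *
togo([.493,-.177,.0365],-92.9)
p=shot('wrist','w7.png')
E
```

```text
t: 8.68
position: [0.4937, -0.1787, 0.0364]
ee_rot: [-0.059, -2.195, 2.199]
wrist_force: [1.1, -0.8, -0.1]
grip_width: 0.0499
t 8.68 pos [ 0.4937 -0.1787  0.0364] F [ 1.11 -0.83 -0.1 ] w 0.0499
zang -92.93 ydir [ 0.0029 -0.0016 -1.    ] j [-0.48  0.36  1.87 -0.    0.91  1.14]
shift tool [ 0.0008 -0.0001 -0.0016]
turn deg [-0.08 -0.03 -0.17]
shift in target axes [ 0.0008 -0.0001 -0.0017]
```

View pics/w7.png

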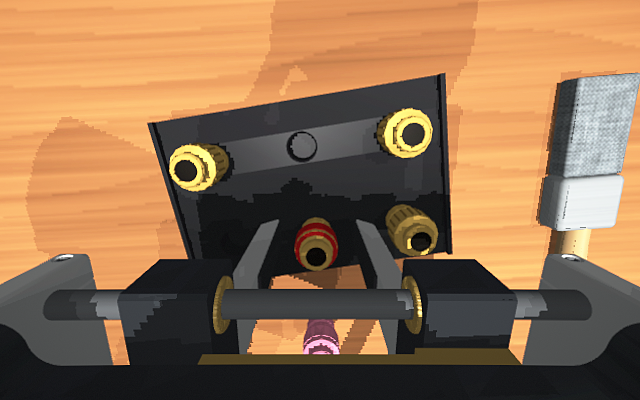

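```bash
python3 -m handwheel '[[[0.47,0,0,-0.0015,0,0,0],[0.6,0,0,0,0,0,0],[0.75,0,0,0,0,0,0],[1,0,0,0,0,0,0],[1,0,0,0,0,0,0],[1,0,0,0,0,0,0],[1,0,0,0,0,0,0],[1,0,0,0,0,0,0]]]' 15
python3 - <<'E'
from h import *
st()
E
```

```text
t: 9.4
position: [0.4927, -0.1768, 0.0349]
ee_rot: [-0.056, -2.195, 2.196]
wrist_force: [-0.1, -1.6, 1.0]
grip_width: 0.0254
t 9.4 pos [ 0.4927 -0.1768  0.0349] F [-0.06 -1.56  1.02] w 0.0254
zang -92.93 ydir [ 1.e-04 -4.e-04 -1.e+00] j [-0.48  0.37  1.87 -0.    0.9   1.14]
```

```bash
python3 -m handwheel '[[[1,0,-0.005,0,0,0,0],[1,0,-0.015,0,0,0,0],[1,0,-0.03,0,0,0,0],[1,0,-0.035,0,0,0,0],[1,0,-0.03,0,0,0,0],[1,0,0,0,0,0,0],[1,0,0,0,0,0,0]]]'
python3 - <<'E'
from h import *
st();shot('wrist','w8.png')
E
```

```text
t: 9.98
position: [0.4935, -0.1769, 0.1515]
ee_rot: [-0.06, -2.196, 2.199]
wrist_force: [0.3, 0.7, -1.8]
grip_width: 0.0253
t 9.98 pos [ 0.4935 -0.1769  0.1515] F [ 0.32  0.71 -1.8 ] w 0.0253
zang -92.93 ydir [ 0.0035 -0.0016 -1.    ] j [-0.48  0.24  1.71  0.    1.18  1.14]
```

View pics/w8.png

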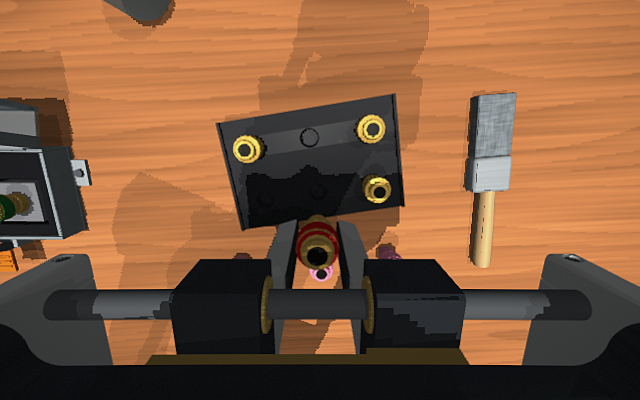

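The reference is held; its spout shows at (317,257). I'll carry it to a viewing pose in front of the socket.

```bash
python3 -m handwheel '[[[1,0.0077,0,-0.02,0,0,0],[1,0.0077,0,-0.037,0,0,0],[1,0.0077,0,-0.0386,0,0,0],[1,0.0077,0,-0.0386,0,0,0],[1,0.0077,0,-0.0386,0,0,0],[1,0.0077,0,-0.0386,0,0,0],[1,0.0077,0,-0.0386,0,0,0],[1,0.0077,0,-0.0386,0,0,0],[1,0.0077,0,-0.0386,0,0,0],[1,0.0077,0,-0.037,0,0,0],[1,0,0,-0.02,0,0,0]]]';python3 -m handwheel '[[[1,0,0,0,0,0,0],[1,0,0,0,0,0,0],[1,0,0,0,0,0,0],[1,0,0,0,0,0,0],[1,0,0,0,0,0,0]]]'
python3 - <<'E'
from h import *
st();shot('wrist','w9.png');st()
E
```

```text
t: 10.95
position: [0.4318, 0.2141, 0.1476]
ee_rot: [-0.047, -2.194, 2.194]
wrist_force: [0.3, -0.8, -0.9]
grip_width: 0.0252
t: 11.37
position: [0.4352, 0.2097, 0.1494]
ee_rot: [-0.057, -2.193, 2.195]
wrist_force: [0.1, 0.7, -1.4]
grip_width: 0.0257
t 11.37 pos [0.4352 0.2097 0.1494] F [ 0.06  0.68 -1.39] w 0.0257
zang -93.04 ydir [-1.e-03 -7.e-04 -1.e+00] j [ 0.31  0.19  1.8  -0.    1.16  1.93]
t 11.42 pos [0.4354 0.2098 0.1496] F [-0.31 -0.69 -1.28] w 0.0255
zang -93.04 ydir [-5.e-04 -5.e-04 -1.e+00] j [ 0.31  0.19  1.8  -0.    1.16  1.93]
```

View pics/w9.png

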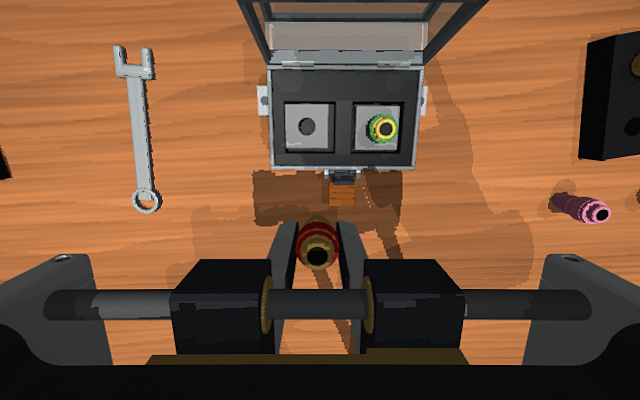

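Run:
```python
from h import *
p=shot('wrist','w10.png');s,M=st()
im=p['img'][50:210,250:450,::-1];cv2.imwrite('pics/w10c.png',cv2.resize(im,(750,600),interpolation=cv2.INTER_CUBIC))
im=p['img'][210:290,270:370,::-1];cv2.imwrite('pics/w10d.png',cv2.resize(im,(500,400),interpolation=cv2.INTER_CUBIC))
```

```text
t 11.47 pos [0.4355 0.21   0.1497] F [ 0.3  -0.52 -2.13] w 0.026
zang -93.03 ydir [-2.e-04 -3.e-04 -1.e+00] j [ 0.31  0.19  1.8  -0.    1.16  1.93]
```

View pics/w10c.png

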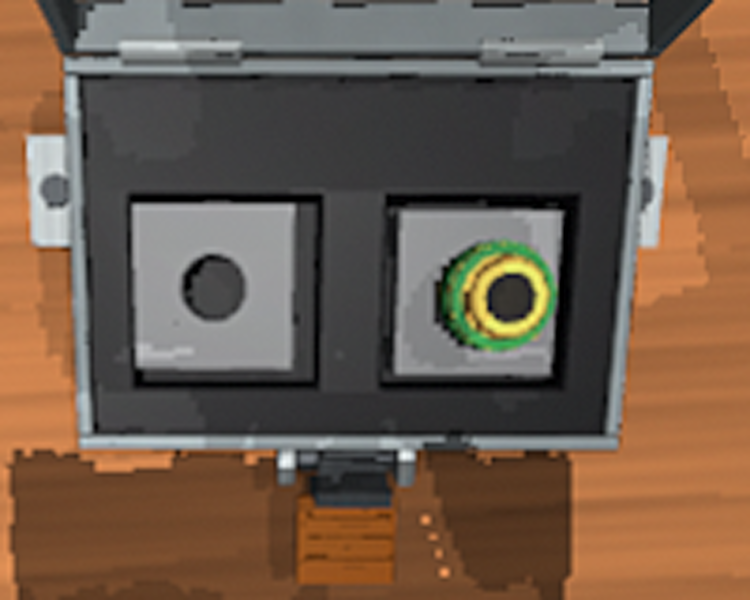

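View pics/w10d.png

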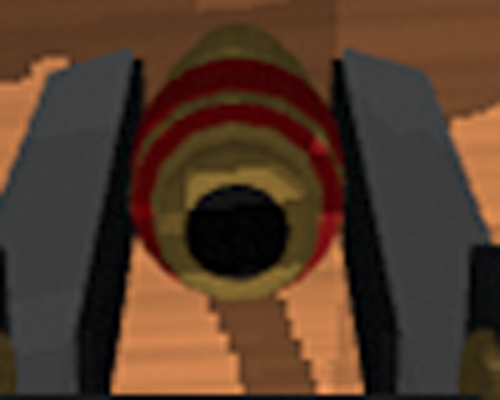

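```bash
cat > meas.py <<'E'
from h import *
def m(p,s,hole,spout,grasp=.0265):
    H=at_z(p,hole,.030);S=at_z(p,spout,s['position'][2]-grasp+.052)
    M=R.from_rotvec(s['ee_rot']).as_matrix()
    print('hole',H.round(4),'ref',S.round(4),'ref-in-tool',(M.T@(S-s['position'])).round(4))
    d=H-S;d[2]=0;print('shift',(M.T@d).round(4))
E
python3 - <<'E'
from meas import *
p=shot('wrist');s,M=st()
m(p,s,(307.07,126.8),(317.6,256.2))
f=lambda x,z:at_z(p,np.array(x)/3.75+[250,50],z)
W=np.array([f(x,.034) for x in [(66,62),(652,66),(618,449),(80,449)]]);print(W.round(4),W.mean(0).round(4))
P=np.mean([f(x,.03) for x in [(129,195),(322,195),(318,385),(136,385)]],0);C=np.mean([f(x,.03) for x in [(132,204),(295,204),(292,369),(137,371)]],0)
print('pocket',P,'cup',C,'green top',f((511,295),.068))
E
```

```text
t 11.52 pos [0.4355 0.2102 0.1498] F [ 0.02 -0.   -1.06] w 0.0255
zang -93.02 ydir [-1.e-04 -2.e-04 -1.e+00] j [ 0.31  0.19  1.8  -0.    1.16  1.93]
hole [0.5054 0.2167 0.03  ] ref [0.4353 0.2099 0.1753] ref-in-tool [ 0.0002 -0.0255  0.0002]
shift [-0.0697 -0.     -0.0105]
[[0.5628 0.2505 0.034 ]
 [0.5538 0.1025 0.034 ]
 [0.4562 0.1074 0.034 ]
 [0.4642 0.2564 0.034 ]] [0.5092 0.1792 0.034 ]
pocket [0.50414985 0.21344981 0.03      ] cup [0.50525191 0.21671017 0.03      ] green top [0.5006461  0.14557533 0.068     ]
```

Run:
```python
from h import *
p=shot('top','t11.png')
im=p['img'][170:270,230:330,::-1];cv2.imwrite('pics/t11c.png',cv2.resize(im,(600,600),interpolation=cv2.INTER_CUBIC))
```

View pics/t11c.png

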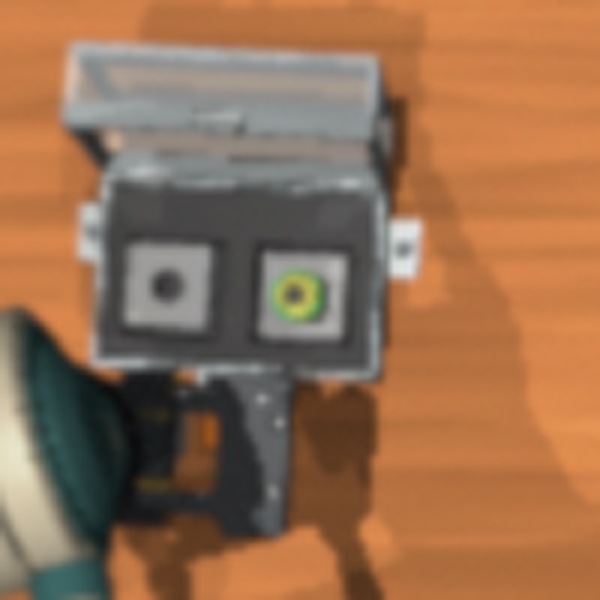

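Run:
```python
from h import *
p=shot('top')
f=lambda x,z:at_z(p,np.array(x)/6+[230,170],z)
print('hole',f((168,287),.03).round(4),'greentop',f((294,295),.068).round(4))
W=np.array([f(x,.034) for x in [(105,172),(385,185),(380,378),(95,362)]]);print(W.round(4),W.mean(0).round(4))
# fiducials: known ref grasp: TCP-based
st()
```

```text
hole [0.5044 0.2134 0.03  ] greentop [0.4995 0.1426 0.068 ]
[[0.5648 0.246  0.034 ]
 [0.5569 0.0991 0.034 ]
 [0.4565 0.1019 0.034 ]
 [0.4655 0.2509 0.034 ]] [0.5109 0.1745 0.034 ]
t 11.62 pos [0.4355 0.2105 0.1499] F [-0.07 -0.94 -1.46] w 0.0257
zang -92.99 ydir [ 2.e-04 -1.e-04 -1.e+00] j [ 0.31  0.19  1.79 -0.    1.16  1.93]
```

```bash
python3 - <<'E'
from h import *
togo([.5055,.2164,.075],-92.9)
E
python3 -m handwheel '[[[1,-0.023,0,-0.0035,0,0,0],[1,-0.023,0.005,-0.003,0,0,0],[1,-0.0233,0.015,-0.003,0,0,0],[1,0,0.025,0,0,0,0],[1,0,0.02,0,0,0,0],[1,0,0.01,0,0,0,0],[1,0,0,0,0,0,0],[1,0,0,0,0,0,0],[1,0,0,0,0,0,0],[1,0,0,0,0,0,0],[1,0,0,0,0,0,0],[1,0,0,0,0,0,0]]]'
python3 - <<'E'
from h import *
togo([.5055,.2164,.0565],-92.9)
p=shot('wrist','w12.png')
togo([.5055,.2164,.0565],-92.9)
E
```

```text
t 11.62 pos [0.4355 0.2105 0.1499] F [-0.07 -0.94 -1.46] w 0.0257
zang -92.99 ydir [ 2.e-04 -1.e-04 -1.e+00] j [ 0.31  0.19  1.79 -0.    1.16  1.93]
shift tool [-0.0696  0.0749 -0.0096]
turn deg [-0.   -0.09 -0.01]
shift in target axes [-0.0696  0.0749 -0.0094]
t: 12.62
position: [0.5056, 0.2172, 0.0758]
ee_rot: [-0.058, -2.197, 2.196]
wrist_force: [-0.5, -1.1, -1.4]
grip_width: 0.026
t 12.62 pos [0.5056 0.2172 0.0758] F [-0.53 -1.11 -1.37] w 0.026
zang -92.92 ydir [ 2.e-03  5.e-04 -1.e+00] j [ 0.28  0.35  1.77 -0.    1.02  1.9 ]
shift tool [0.0001 0.0193 0.0008]
turn deg [ 0.03 -0.02 -0.11]
shift in target axes [0.     0.0193 0.0008]
t 12.67 pos [0.5054 0.2172 0.0756] F [-0.21  0.25 -1.88] w 0.0253
zang -92.92 ydir [ 1.5e-03  3.0e-04 -1.0e+00] j [ 0.28  0.35  1.77 -0.    1.02  1.9 ]
shift tool [-0.0001  0.0191  0.0008]
turn deg [ 0.02 -0.02 -0.09]
shift in target axes [-0.0001  0.0191  0.0007]
```

View pics/w12.png

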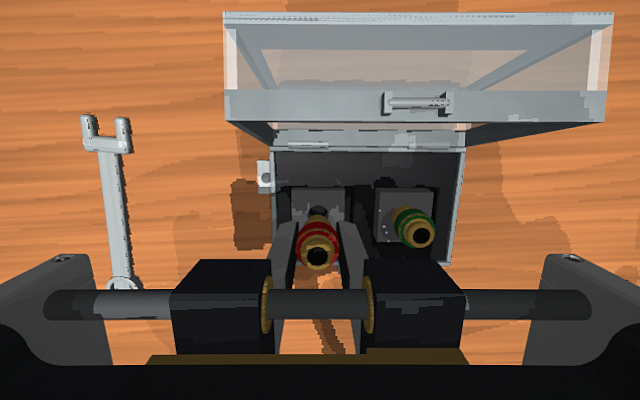

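Run:
```python
from h import *
im=cv2.imread('pics/w12.png')[170:280,260:370];cv2.imwrite('pics/w12c.png',cv2.resize(im,(600,600),interpolation=cv2.INTER_CUBIC))
```

```text
(no output)
```

View pics/w12c.png

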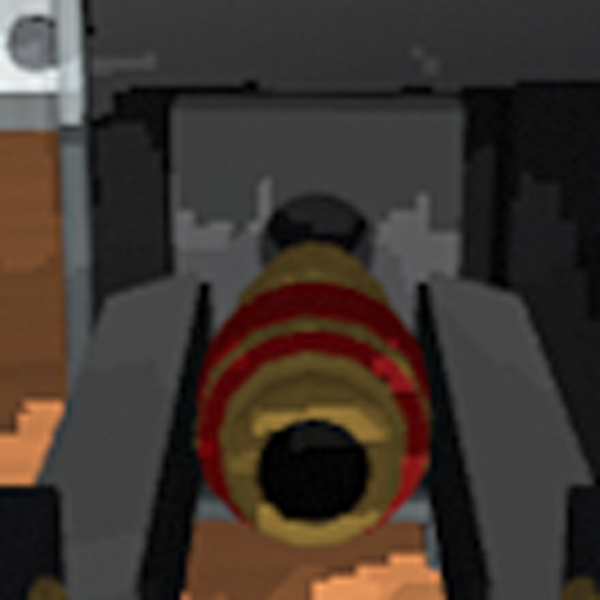

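Run:
```python
from meas import *
p=shot('wrist');s,M=st()
m(p,s,(317.2/5.4545+260,238/5.4545+170),(314/5.4545+260,470/5.4545+170))
H=[at_z(p,(x/5.4545+260,y/5.4545+170),.03).round(4) for x,y in [(317,195),(262,240),(372,240)]];print(H)
print(proj(p,[[.5055,.2164,.03],[.5055+.0086,.2164,.03]]))
print('cup edges',[at_z(p,(x/5.4545+260,y/5.4545+170),.03).round(4) for x,y in [(173,105),(463,105)]])
```

```text
t 12.72 pos [0.5053 0.2171 0.0754] F [-0.1  -0.1  -0.31] w 0.0256
zang -92.93 ydir [ 1.1e-03  3.0e-04 -1.0e+00] j [ 0.28  0.35  1.77 -0.    1.02  1.9 ]
hole [0.5071 0.2165 0.03  ] ref [0.5051 0.2171 0.1009] ref-in-tool [ 0.0002 -0.0255  0.    ]
shift [-0.0021  0.      0.0005]
[array([0.5138, 0.2162, 0.03  ]), array([0.5072, 0.2248, 0.03  ]), array([0.5063, 0.2083, 0.03  ])]
[[318.33989921 215.45353939]
 [317.81021719 205.43833033]]
cup edges [array([0.5287, 0.2366, 0.03  ]), array([0.5265, 0.194 , 0.03  ])]
```

```bash
python3 -m handwheel '[[[1,-0.0003,0.008,0.0005,0,0,0],[1,0,0.005,0,0,0,0],[1,0,0.002,0,0,0,0],[1,0,0.001,0,0,0,0],[1,0,0.001,0,0,0,0],[1,0,0.001,0,0,0,0],[1,0,0,0,0,0,0],[1,0,0,0,0,0,0]]]'
python3 - <<'E'
from h import *
togo([.5055,.2164,.0425],-92.9)
E
```

```text
t: 13.38
position: [0.5054, 0.2165, 0.0568]
ee_rot: [-0.056, -2.196, 2.196]
wrist_force: [-0.2, -0.0, -1.1]
grip_width: 0.0256
t 13.38 pos [0.5054 0.2165 0.0568] F [-0.2  -0.01 -1.06] w 0.0256
zang -92.93 ydir [ 2.e-04 -0.e+00 -1.e+00] j [ 0.28  0.37  1.79 -0.    0.98  1.9 ]
shift tool [-0.0001  0.0143  0.0001]
turn deg [ 0.   -0.03 -0.01]
shift in target axes [-0.0001  0.0143  0.0001]
```

```bash
python3 -m handwheel '[[[1,0,0.001,0,0,0,0],[1,0,0.001,0,0,0,0],[1,0,0.0005,0,0,0,0],[1,0,0,0,0,0,0],[1,0,0,0,0,0,0]]]'
python3 - <<'E'
from h import *
togo([.5055,.2164,.0425],-92.9)
E
```

```text
t: 13.8
position: [0.5053, 0.2165, 0.0543]
ee_rot: [-0.056, -2.195, 2.196]
wrist_force: [-0.2, -0.9, -1.2]
grip_width: 0.0254
t 13.8 pos [0.5053 0.2165 0.0543] F [-0.15 -0.87 -1.23] w 0.0254
zang -92.93 ydir [-0.e+00 -1.e-04 -1.e+00] j [ 0.28  0.37  1.79 -0.    0.98  1.9 ]
shift tool [-0.0002  0.0118  0.    ]
turn deg [-0.01 -0.03  0.  ]
shift in target axes [-0.0002  0.0118  0.    ]
```

```bash
python3 -m handwheel '[[[1,0,0.001,0,0,0,0],[1,0,0.001,0,0,0,0],[1,0,0.001,0,0,0,0],[1,0,0,0,0,0,0],[1,0,0,0,0,0,0]]]';python3 -m handwheel '[[[1,0,0.0015,0,0,0,0],[1,0,0.0015,0,0,0,0],[1,0,0.001,0,0,0,0],[1,0,0,0,0,0,0]]]'
python3 - <<'E'
from h import *
togo([.5055,.2164,.0425],-92.9)
shot('wrist','w13.png')
im=cv2.imread('pics/w13.png')[170:280,260:370];cv2.imwrite('pics/w13c.png',cv2.resize(im,(600,600),interpolation=cv2.INTER_CUBIC))
E
```

```text
t: 14.22
position: [0.5052, 0.2164, 0.0512]
ee_rot: [-0.056, -2.195, 2.196]
wrist_force: [-0.1, -1.0, -1.3]
grip_width: 0.0254
t: 14.55
position: [0.5051, 0.2164, 0.047]
ee_rot: [-0.056, -2.195, 2.196]
wrist_force: [0.1, 0.3, -1.4]
grip_width: 0.0255
t 14.55 pos [0.5051 0.2164 0.047 ] F [ 0.14  0.31 -1.39] w 0.0255
zang -92.93 ydir [-5.e-04 -2.e-04 -1.e+00] j [ 0.28  0.38  1.8  -0.    0.96  1.9 ]
shift tool [-0.0004  0.0045 -0.    ]
turn deg [-0.02 -0.03  0.03]
shift in target axes [-0.0004  0.0045 -0.    ]
```

View pics/w13c.png

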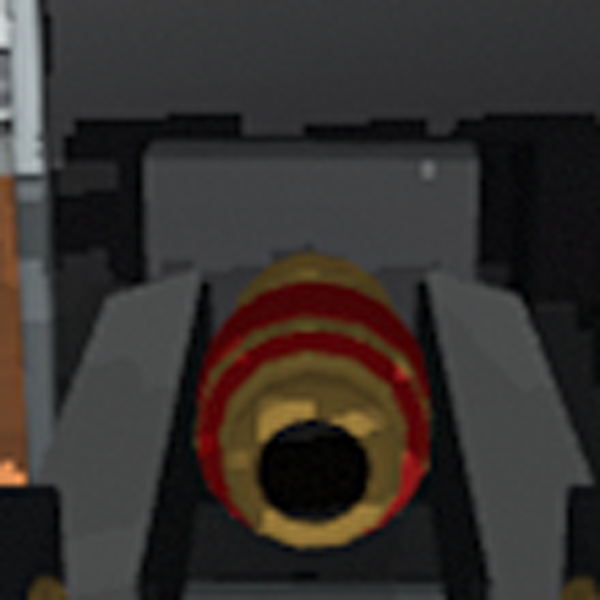

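It is in the hole with no resistance. I'll lower it to the shoulder gently.

```bash
python3 -m handwheel '[[[1,0,0.001,0,0,0,0],[1,0,0.001,0,0,0,0],[1,0,0.001,0,0,0,0],[1,0,0,0,0,0,0],[1,0,0,0,0,0,0]]]';python3 -m handwheel '[[[1,0,0.0005,0,0,0,0],[1,0,0.0005,0,0,0,0],[1,0,0.0,0,0,0,0],[1,0,0,0,0,0,0]]]'; python3 -m handwheel '[[[1,0,0.0005,0,0,0,0],[1,0,0.0005,0,0,0,0],[1,0,0.0,0,0,0,0],[1,0,0,0,0,0,0]]]'
```

```text
t: 15.02
position: [0.5052, 0.2164, 0.0442]
ee_rot: [-0.056, -2.195, 2.196]
wrist_force: [0.2, -0.1, -0.1]
grip_width: 0.0254
t: 15.35
position: [0.5053, 0.2165, 0.0432]
ee_rot: [-0.056, -2.195, 2.196]
wrist_force: [0.6, -0.4, -0.9]
grip_width: 0.0252
t: 15.68
position: [0.5053, 0.2165, 0.0423]
ee_rot: [-0.056, -2.195, 2.196]
wrist_force: [0.0, -0.2, -1.3]
grip_width: 0.0258
```

```bash
python3 -m handwheel '[[[1,0,0.0005,0,0,0,0],[1,0,0.0005,0,0,0,0],[1,0,0.0,0,0,0,0],[1,0,0,0,0,0,0]]]'; python3 -m handwheel '[[[1,0,0.0005,0,0,0,0],[1,0,0.0,0,0,0,0],[1,0,0,0,0,0,0]]]'
```

```text
t: 16.02
position: [0.5053, 0.2165, 0.0413]
ee_rot: [-0.056, -2.195, 2.196]
wrist_force: [-1.0, 0.1, -0.3]
grip_width: 0.0254
t: 16.27
position: [0.5054, 0.2165, 0.0409]
ee_rot: [-0.056, -2.196, 2.196]
wrist_force: [-0.4, 0.3, -0.4]
grip_width: 0.0258
```

```bash
python3 -m handwheel '[[[1,0,0.0005,0,0,0,0],[1,0,0.0,0,0,0,0],[1,0,0,0,0,0,0]]]'
python3 - <<'E'
from h import *
f=[]
for i in range(4): f.append(manip.state()['wrist_force'])
print(np.mean(f,0)); st()
p=shot('wrist','w14.png')
im=p['img'][90:290,240:460,::-1];cv2.imwrite('pics/w14c.png',cv2.resize(im,(660,600),interpolation=cv2.INTER_CUBIC))
E
```

```text
t: 16.52
position: [0.5055, 0.2165, 0.0408]
ee_rot: [-0.057, -2.196, 2.196]
wrist_force: [-2.0, -0.5, 5.0]
grip_width: 0.0256
[-1.98348596 -0.46725027  4.96094387]
t 16.52 pos [0.5055 0.2165 0.0408] F [-1.98 -0.47  4.96] w 0.0256
zang -92.93 ydir [ 6.e-04  0.e+00 -1.e+00] j [ 0.28  0.39  1.81 -0.    0.94  1.9 ]
```

View pics/w14c.png

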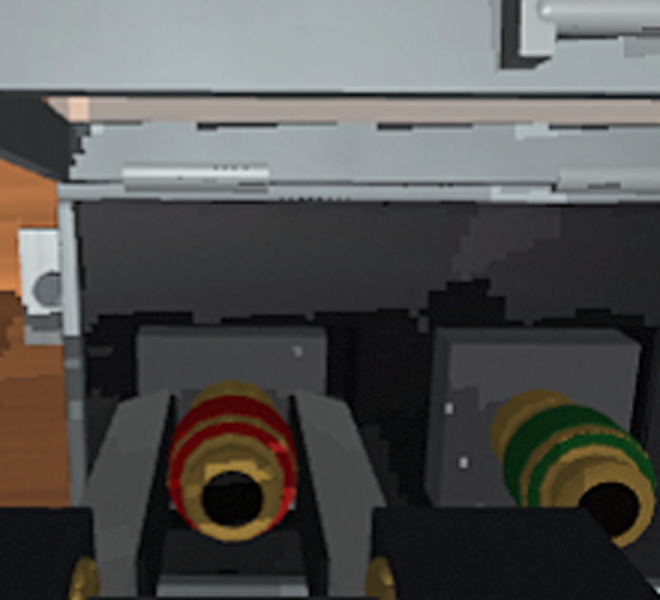

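```bash
python3 -m handwheel '[[[1,0,-0.0003,0,0,0,0],[0.68,0,0,0,0,0,0],[0.65,0,0,0,0,0,0],[0.62,0,0,0,0,0,0],[0.62,0,0,0,0,0,0]]]'; python3 -m handwheel '[[[0.62,0,-0.004,0,0,0,0],[0.62,0,-0.012,0,0,0,0],[0.62,0,-0.03,0,0,0,0],[0.62,0.01,-0.04,0,0,0,0],[0.62,0.04,-0.03,0,0,0,0],[0.62,0.035,0,0,0,0,0],[0.62,0,0,0,0,0,0],[0.62,0,0,0,0,0,0],[0.62,0,0,0,0,0,0],[0.62,0,0,0,0,0,0]]]';python3 - <<'E'
from h import *
st()
p=shot('wrist','w15.png');st()
im=p['img'][50:210,250:450,::-1];cv2.imwrite('pics/w15c.png',cv2.resize(im,(750,600),interpolation=cv2.INTER_CUBIC))
E
```

```text
t: 16.98
position: [0.5052, 0.2165, 0.0403]
ee_rot: [-0.056, -2.195, 2.196]
wrist_force: [0.5, -0.1, -0.4]
grip_width: 0.0356
t: 17.82
position: [0.4281, 0.2205, 0.1514]
ee_rot: [-0.057, -2.196, 2.196]
wrist_force: [0.7, -0.1, -0.6]
grip_width: 0.0354
t 17.82 pos [0.4281 0.2205 0.1514] F [ 0.68 -0.13 -0.58] w 0.0354
zang -92.94 ydir [ 6.e-04 -1.e-04 -1.e+00] j [ 0.33  0.18  1.8  -0.    1.16  1.95]
t 17.87 pos [0.4281 0.2205 0.1512] F [-0.42  0.05 -0.58] w 0.0358
zang -92.95 ydir [ 0.e+00 -2.e-04 -1.e+00] j [ 0.33  0.18  1.8  -0.    1.16  1.95]
```

View pics/w15c.png

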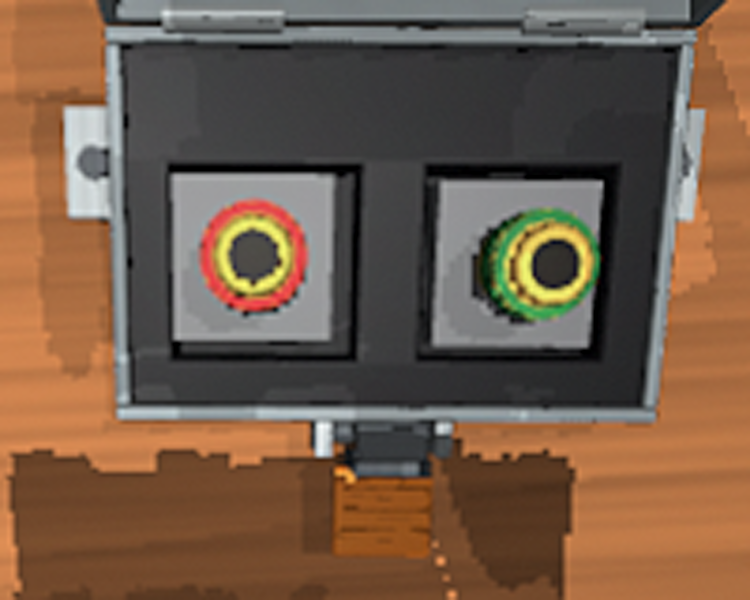

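The red-banded reference stands upright at the red ring (254,256 in the crop). Its collar looks the same size as the green one's, and contact came at the shoulder with about 6 N. Next, over the lid with the fingers shut, to get behind the strip.

```bash
python3 -m handwheel '[[[1,0,-0.02,0,0,0,0],[1,0,-0.025,0,0,0,0],[1,-0.0352,0,0.0066,0,0,0],[1,-0.0352,0,0.0066,0,0,0],[1,-0.0352,0,0.0066,0,0,0],[1,-0.0352,0,0.0066,0,0,0],[1,-0.0352,0,0.0066,0,0,0],[1,-0.0352,0,0.0066,0,0,0],[1,0,0,0,0,0,0],[1,0,0,0,0,0,0],[1,0,0,0,0,0,0]]]' 30;python3 - <<'E'
from h import *
togo([.637,.1706,.117],-92.9)
p=shot('wrist','w16.png')
p=shot('scene','s16.png');im=p['img'][90:260,270:470,::-1]
a=cv2.resize(im,(470,400),interpolation=cv2.INTER_CUBIC);b=cv2.resize(cv2.imread('pics/w16.png'),(320,200));b=cv2.copyMakeBorder(b,0,200,0,0,0)
cv2.imwrite('pics/s16c.png',np.hstack([a,b]))
E
```

```text
t: 18.78
position: [0.6356, 0.1699, 0.1952]
ee_rot: [-0.054, -2.193, 2.194]
wrist_force: [-0.1, 0.3, 0.7]
grip_width: 0.0005
t 18.78 pos [0.6356 0.1699 0.1952] F [-0.05  0.28  0.74] w 0.0005
zang -92.97 ydir [-3.1e-03 -1.0e-04 -1.0e+00] j [0.16 0.41 1.34 0.   1.39 1.78]
shift tool [-0.0016  0.0782 -0.0008]
turn deg [-0.02 -0.07  0.17]
shift in target axes [-0.0014  0.0782 -0.0008]
```

View pics/s16c.png

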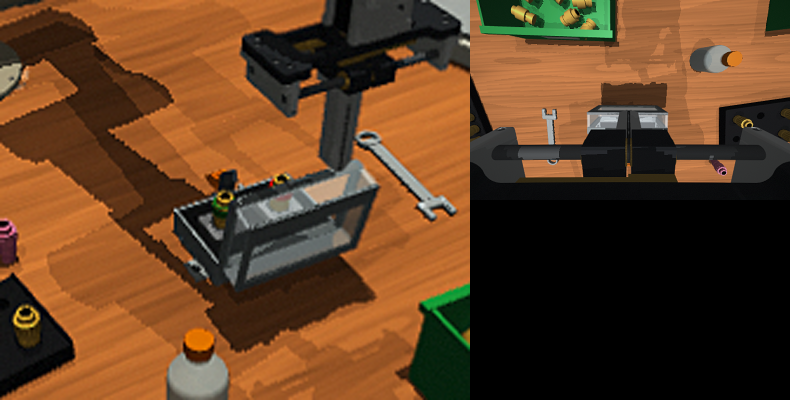

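View pics/w16.png

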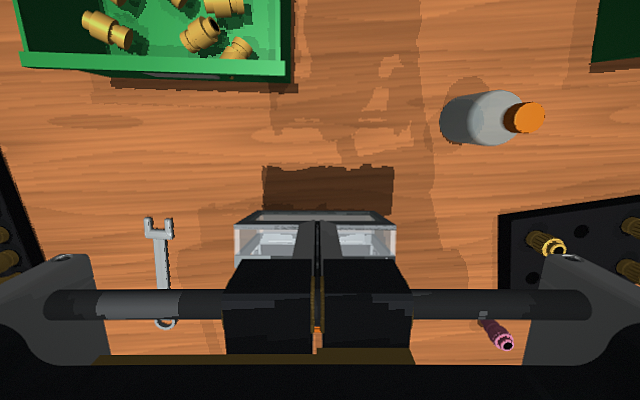

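Run:
```python
from h import *
p=shot('wrist');s,M=st()
a=np.radians(-2.9);Rm=np.array([[np.cos(a),-np.sin(a)],[np.sin(a),np.cos(a)]])
c=np.array([.510,.177])
def pts(th):
    o=[]
    for y in (-.075,.075):
        for x,z in ((-.1,.041),(-.1,0.0),(-.078,.041),(0,.041)):
            X=x*np.cos(th)+z*np.sin(th);Z=-x*np.sin(th)+z*np.cos(th)
            o.append(np.r_[c+Rm@[.05+X,y],.034+Z])
    return np.array(o)
P=pts(1.75);print(P.round(3))
for n in ['wrist','scene']:
    q=shot(n) ;print(n,proj(q,P).round(0).tolist(),'tip',proj(q,[s['position']-[0,0,.008]]).round(0))
```

```text
t 18.93 pos [0.6348 0.1706 0.1967] F [ 0.33 -0.18 -0.06] w 0.0005
zang -92.88 ydir [-7.e-04 -0.e+00 -1.e+00] j [0.16 0.41 1.34 0.   1.39 1.78]
[[0.614 0.097 0.125]
 [0.574 0.099 0.132]
 [0.61  0.097 0.103]
 [0.596 0.098 0.027]
 [0.622 0.246 0.125]
 [0.582 0.248 0.132]
 [0.618 0.247 0.103]
 [0.604 0.247 0.027]]
wrist [[398.0, 224.0], [397.0, 267.0], [392.0, 220.0], [376.0, 209.0], [236.0, 224.0], [237.0, 267.0], [243.0, 220.0], [259.0, 209.0]] tip [[317. 233.]]
scene [[376.0, 188.0], [367.0, 175.0], [375.0, 194.0], [370.0, 214.0], [431.0, 169.0], [421.0, 157.0], [429.0, 175.0], [421.0, 195.0]] tip [[412. 160.]]
```

```bash
python3 -m handwheel '[[[1,-0.005,0.025,0,0,0,0],[1,0,0.03,0,0,0,0],[1,0,0.02,0,0,0,0],[1,0,0,0,0,0,0],[1,0,0,0,0,0,0]]]';python3 - <<'E'
from h import *
s,M=st()
a=np.radians(-2.9);Rm=np.array([[np.cos(a),-np.sin(a)],[np.sin(a),np.cos(a)]]);c=np.array([.510,.177])
q=Rm.T@(s['position'][:2]-c);print('case frame rel hinge x,y',q-[.05,0])
prev=np.array([q[0]-.05,s['position'][2]])
for th in np.arange(1.75,-.01,-.125):
    C=np.array([-.089*np.cos(th)+.041*np.sin(th)+.008*np.sin(th),.034+.008+.089*np.sin(th)+.041*np.cos(th)])
    print(round(th,3),C.round(4),'tool x,y',(-(C-prev)).round(4));prev=C
E
```

```text
t: 19.45
position: [0.6399, 0.1701, 0.1213]
ee_rot: [-0.053, -2.194, 2.195]
wrist_force: [0.1, -0.2, -0.2]
grip_width: 0.0006
t 19.45 pos [0.6399 0.1701 0.1213] F [ 0.13 -0.2  -0.18] w 0.0006
zang -92.9 ydir [-1.8e-03 -3.0e-04 -1.0e+00] j [ 0.15  0.46  1.44 -0.    1.24  1.78]
case frame rel hinge x,y [ 0.08008466 -0.00029342]
1.75 [0.0641 0.1223] tool x,y [ 0.016 -0.001]
1.625 [0.0537 0.1286] tool x,y [ 0.0103 -0.0064]
1.5 [0.0426 0.1337] tool x,y [ 0.0112 -0.005 ]
1.375 [0.0307 0.1373] tool x,y [ 0.0118 -0.0036]
1.25 [0.0184 0.1394] tool x,y [ 0.0123 -0.0021]
1.125 [0.0058 0.14  ] tool x,y [ 0.0126 -0.0006]
1.0 [-0.0069  0.139 ] tool x,y [0.0127 0.0009]
0.875 [-0.0194  0.1366] tool x,y [0.0126 0.0025]
0.75 [-0.0317  0.1327] tool x,y [0.0123 0.0039]
0.625 [-0.0435  0.1273] tool x,y [0.0118 0.0053]
0.5 [-0.0546  0.1206] tool x,y [0.0111 0.0067]
0.375 [-0.0649  0.1127] tool x,y [0.0103 0.0079]
0.25 [-0.0741  0.1037] tool x,y [0.0092 0.009 ]
0.125 [-0.0822  0.0938] tool x,y [0.0081 0.01  ]
0.0 [-0.089  0.083] tool x,y [0.0068 0.0108]
```

```bash
python3 -m handwheel '[[[1,0.008,0,0,0,0,0],[1,0.006,0,0,0,0,0],[1,0.005,-0.003,0,0,0,0],[1,0.005,-0.003,0,0,0,0],[1,0.0055,-0.003,0,0,0,0],[1,0.0055,-0.0025,0,0,0,0],[1,0.006,-0.002,0,0,0,0],[1,0.006,-0.002,0,0,0,0]]]';python3 - <<'E'
from h import *
st()
p=shot('scene','s17.png');im=p['img'][90:260,270:470,::-1]
cv2.imwrite('pics/s17c.png',cv2.resize(im,(600,510),interpolation=cv2.INTER_CUBIC))
E
```

```text
t: 20.12
position: [0.5943, 0.1725, 0.138]
ee_rot: [-0.059, -2.197, 2.196]
wrist_force: [2.7, 0.1, 0.4]
grip_width: 0.0006
t 20.12 pos [0.5943 0.1725 0.138 ] F [2.73 0.1  0.42] w 0.0006
zang -92.93 ydir [ 2.3e-03  4.0e-04 -1.0e+00] j [0.17 0.39 1.53 0.   1.22 1.79]
```

View pics/s17c.png

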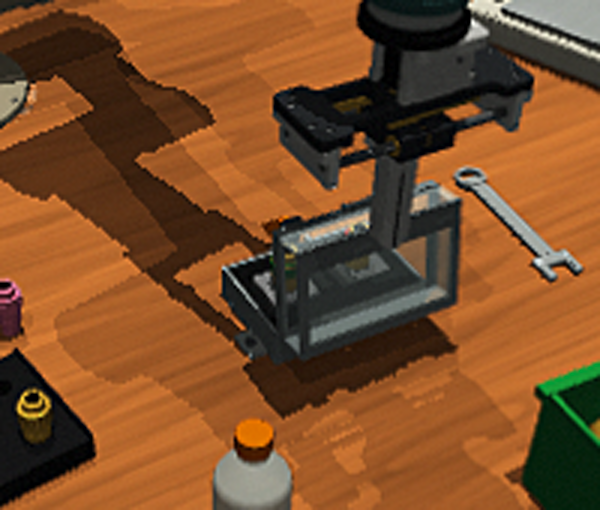

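The lid is following at 2.7 N. Continuing the arc.

```bash
python3 -m handwheel '[[[1,0.006,-0.001,0,0,0,0],[1,0.006,-0.001,0,0,0,0],[1,0.0063,-0.0005,0,0,0,0],[1,0.0063,0,0,0,0,0],[1,0.0063,0,0,0,0,0],[1,0.0063,0.0007,0,0,0,0],[1,0.0063,0.001,0,0,0,0],[1,0.0063,0.0015,0,0,0,0]]]';python3 - <<'E'
from h import *
s,M=st()
a=np.radians(-2.9);Rm=np.array([[np.cos(a),-np.sin(a)],[np.sin(a),np.cos(a)]]);c=np.array([.510,.177])
print(Rm.T@(s['position'][:2]-c)-[.05,0])
p=shot('scene','s18.png');im=p['img'][90:260,270:470,::-1]
cv2.imwrite('pics/s18c.png',cv2.resize(im,(600,510),interpolation=cv2.INTER_CUBIC))
E
```

```text
t: 20.83
position: [0.5432, 0.1749, 0.1363]
ee_rot: [-0.055, -2.195, 2.195]
wrist_force: [1.2, -0.2, 4.1]
grip_width: 0.0007
t 20.83 pos [0.5432 0.1749 0.1363] F [ 1.23 -0.19  4.11] w 0.0007
zang -92.93 ydir [-7.e-04 -0.e+00 -1.e+00] j [0.19 0.32 1.64 0.   1.18 1.81]
[-0.01670414 -0.00042663]
```

View pics/s18c.png

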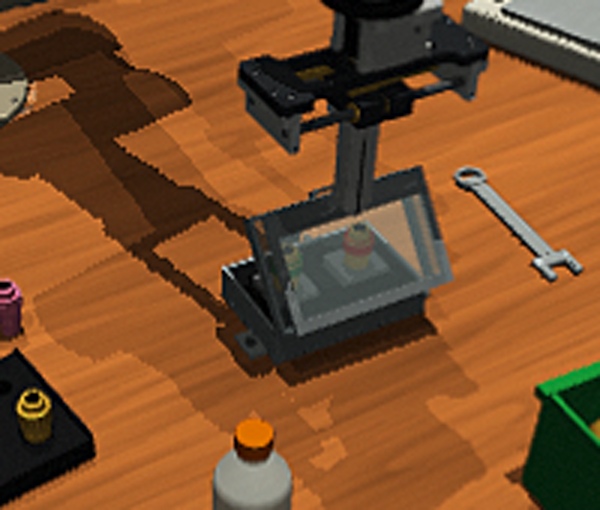

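```bash
python3 -m handwheel '[[[1,0.006,0.001,0,0,0,0],[1,0.006,0.0015,0,0,0,0],[1,0.006,0.002,0,0,0,0],[1,0.006,0.0025,0,0,0,0],[1,0.006,0.0028,0,0,0,0],[1,0.0055,0.003,0,0,0,0],[1,0.0055,0.0035,0,0,0,0],[1,0.0052,0.0038,0,0,0,0],[1,0.005,0.004,0,0,0,0],[1,0.0048,0.0043,0,0,0,0]]]';python3 - <<'E'
from h import *
s,M=st()
a=np.radians(-2.9);Rm=np.array([[np.cos(a),-np.sin(a)],[np.sin(a),np.cos(a)]]);c=np.array([.510,.177])
print(Rm.T@(s['position'][:2]-c)-[.05,0])
p=shot('scene','s19.png');im=p['img'][90:260,270:470,::-1]
cv2.imwrite('pics/s19c.png',cv2.resize(im,(600,510),interpolation=cv2.INTER_CUBIC))
E
```

```text
t: 21.72
position: [0.4879, 0.1777, 0.1077]
ee_rot: [-0.056, -2.196, 2.196]
wrist_force: [2.0, -0.4, 1.2]
grip_width: 0.0005
t 21.72 pos [0.4879 0.1777 0.1077] F [ 2.05 -0.41  1.21] w 0.0005
zang -92.93 ydir [ 1.e-04 -0.e+00 -1.e+00] j [ 0.22  0.28  1.79 -0.    1.08  1.84]
[-0.07213306 -0.00038502]
```

View pics/s19c.png

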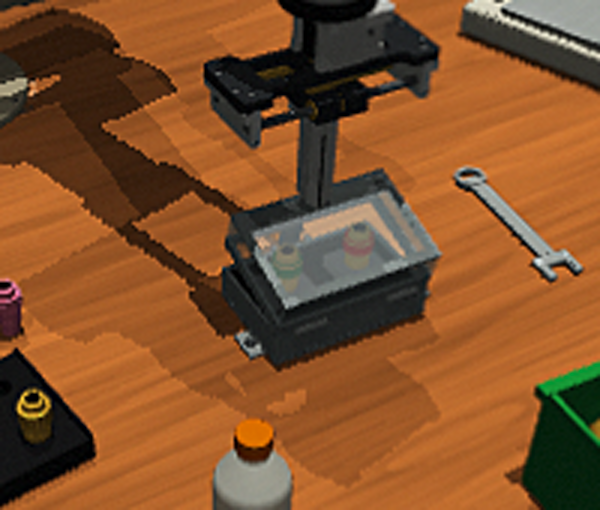

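```bash
python3 -m handwheel '[[[1,0.0045,0.0045,0,0,0,0],[1,0.004,0.0045,0,0,0,0],[1,0.0035,0.0045,0,0,0,0],[1,0.003,0.0045,0,0,0,0],[1,0.001,0.002,0,0,0,0],[1,0,0.0,0,0,0,0]]]';python3 - <<'E'
from h import *
s,M=st()
a=np.radians(-2.9);Rm=np.array([[np.cos(a),-np.sin(a)],[np.sin(a),np.cos(a)]]);c=np.array([.510,.177])
print(Rm.T@(s['position'][:2]-c)-[.05,0])
p=shot('wrist','w20.png')
E
```

```text
t: 22.27
position: [0.4733, 0.1786, 0.0888]
ee_rot: [-0.059, -2.197, 2.197]
wrist_force: [0.7, -0.2, 6.7]
grip_width: 0.0004
t 22.27 pos [0.4733 0.1786 0.0888] F [ 0.7  -0.18  6.68] w 0.0004
zang -92.91 ydir [ 0.0025  0.     -1.    ] j [ 0.22  0.28  1.84 -0.    1.02  1.85]
[-0.08677207 -0.00028198]
```

View pics/w20.png

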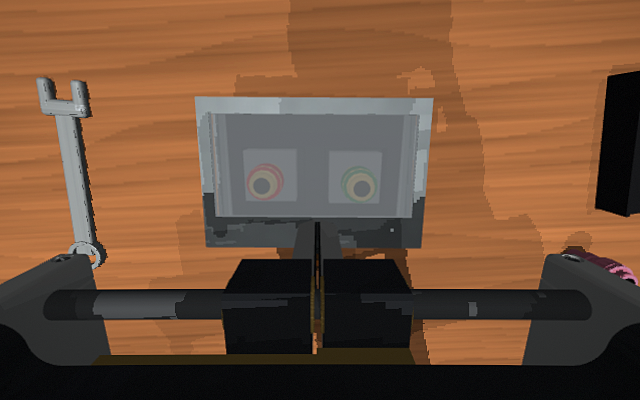

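```bash
python3 -m handwheel '[[[1,0.0005,0.001,0,0,0,0],[1,0,0.001,0,0,0,0],[1,0,0,0,0,0,0]]]';python3 -m handwheel '[[[1,0,0.001,0,0,0,0],[1,0,0.001,0,0,0,0],[1,0,0,0,0,0,0]]]'
```

```text
t: 22.57
position: [0.473, 0.1786, 0.088]
ee_rot: [-0.059, -2.197, 2.197]
wrist_force: [-0.6, -0.4, 15.7]
grip_width: 0.0006
t: 22.82
position: [0.4709, 0.1786, 0.0838]
ee_rot: [-0.055, -2.195, 2.195]
wrist_force: [0.2, -0.5, -0.6]
grip_width: 0.0009
```

Run:
```python
from h import *
st()
p=shot('scene','s21.png');im=p['img'][90:260,270:470,::-1]
cv2.imwrite('pics/s21c.png',cv2.resize(im,(600,510),interpolation=cv2.INTER_CUBIC))
p=shot('wrist','w21.png');st()
```

```text
t 22.82 pos [0.4709 0.1786 0.0838] F [ 0.23 -0.55 -0.57] w 0.0009
zang -92.94 ydir [-0.0015 -0.     -1.    ] j [0.22 0.28 1.85 0.   1.01 1.85]
t 22.92 pos [0.4708 0.1785 0.0835] F [-0.56  0.2   2.14] w 0.0005
zang -92.94 ydir [-2.e-03 -1.e-04 -1.e+00] j [0.22 0.28 1.85 0.   1.01 1.85]
```

View pics/s21c.png

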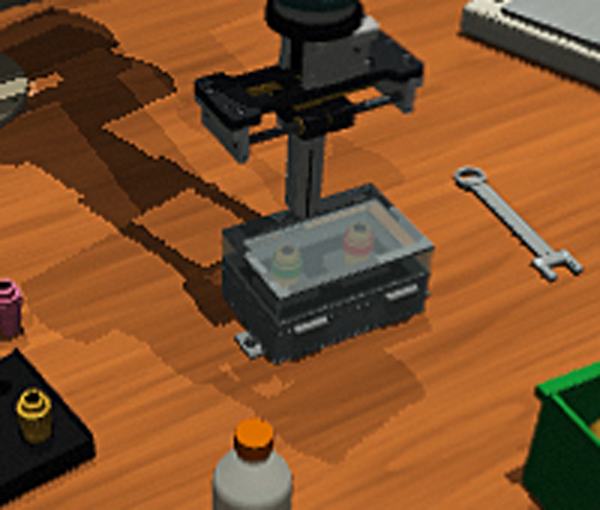

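View pics/w21.png

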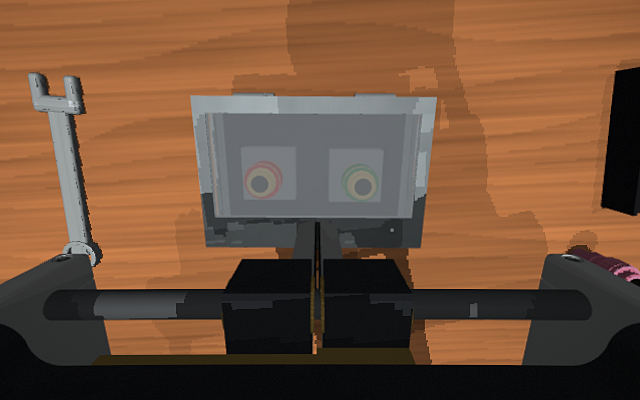

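```bash
python3 -m handwheel '[[[1,0,0.0005,0,0,0,0],[1,0,0.0005,0,0,0,0],[1,0,0,0,0,0,0]]]'
```

```text
t: 23.17
position: [0.4704, 0.1785, 0.0825]
ee_rot: [-0.053, -2.194, 2.194]
wrist_force: [-4.1, 1.0, 4.1]
grip_width: 0.0004
```

```bash
python3 -m handwheel '[[[1,0,0.0005,0,0,0,0],[1,0,0,0,0,0,0]]]'
```

```text
t: 23.33
position: [0.471, 0.1785, 0.0822]
ee_rot: [-0.054, -2.194, 2.195]
wrist_force: [-2.8, 0.7, 4.1]
grip_width: 0.0002
```

```bash
python3 -m handwheel '[[[1,0,0.0005,0,0,0,0],[1,0,0,0,0,0,0]]]';python3 -m handwheel '[[[1,0,0.0005,0,0,0,0],[1,0,0,0,0,0,0]]]'
```

```text
t: 23.5
position: [0.4714, 0.1784, 0.082]
ee_rot: [-0.055, -2.195, 2.195]
wrist_force: [-3.5, 0.1, 3.8]
grip_width: 0.0001
t: 23.67
position: [0.4714, 0.1784, 0.0819]
ee_rot: [-0.055, -2.195, 2.195]
wrist_force: [-4.1, -0.2, 7.7]
grip_width: 0.0001
```

```bash
python3 -m handwheel '[[[1,0,0.0005,0,0,0,0],[1,0,0,0,0,0,0],[1,0,0,0,0,0,0]]]'
```

```text
t: 23.92
position: [0.4714, 0.1784, 0.0818]
ee_rot: [-0.055, -2.195, 2.196]
wrist_force: [-6.1, -0.3, 11.0]
grip_width: 0.0007
```

Stiff now: the lid is on its stop. I'll ease off slowly and see whether it stays.

```bash
python3 -m handwheel '[[[1,0,-0.001,0,0,0,0],[1,0,-0.0015,0,0,0,0],[1,0,-0.001,0,0,0,0],[1,0,0,0,0,0,0]]]';python3 -m handwheel '[[[1,0,-0.003,0,0,0,0],[1,0,-0.003,0,0,0,0],[1,0,0,0,0,0,0]]]';python3 - <<'E'
from h import *
st();p=shot('scene','s22.png');im=p['img'][90:260,270:470,::-1]
cv2.imwrite('pics/s22c.png',cv2.resize(im,(600,510),interpolation=cv2.INTER_CUBIC))
E
```

```text
t: 24.25
position: [0.4733, 0.1786, 0.0846]
ee_rot: [-0.059, -2.197, 2.197]
wrist_force: [0.4, -0.3, 0.5]
grip_width: 0.0007
t: 24.5
position: [0.4727, 0.1786, 0.091]
ee_rot: [-0.058, -2.197, 2.196]
wrist_force: [0.5, 0.5, -0.5]
grip_width: 0.0005
t 24.5 pos [0.4727 0.1786 0.091 ] F [ 0.54  0.5  -0.53] w 0.0005
zang -92.93 ydir [ 1.6e-03  2.0e-04 -1.0e+00] j [ 0.22  0.27  1.84 -0.    1.03  1.85]
```

View pics/s22c.png

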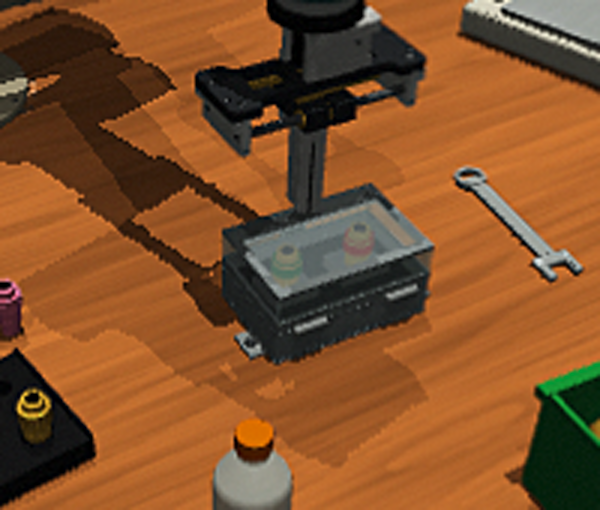

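The force dropped to zero and the lid stays shut, so it has latched. Backing away, then a final look.

```bash
python3 -m handwheel '[[[1,0,-0.015,0,0,0,0],[1,0,-0.03,0,0,0,0],[1,0.01,-0.035,0,0,0,0],[1,0.03,-0.02,0,0,0,0],[1,0.03,0,0.02,0,0,0],[1,0.02,0,0.02,0,0,0],[1,0,0,0,0,0,0],[1,0,0,0,0,0,0],[1,0,0,0,0,0,0],[1,0,0,0,0,0,0],[1,0,0,0,0,0,0],[1,0,0,0,0,0,0]]]';python3 - <<'E'
from h import *
st();p=shot('wrist','w23.png');q=shot('scene','s23.png');t=shot('top','t23.png')
a=cv2.resize(cv2.imread('pics/w23.png')[0:220,160:480],(480,330));b=cv2.resize(q['img'][90:310,170:490,::-1],(480,330));
c=cv2.resize(t['img'][150:280,200:460,::-1],(480,240));cv2.imwrite('pics/f.png',np.vstack([np.hstack([a[:, :400],b[:, 80:]]),np.hstack([c,np.zeros((240,320,3),np.uint8)])]))
E
```

```text
t: 25.55
position: [0.3807, 0.1435, 0.1902]
ee_rot: [-0.055, -2.195, 2.196]
wrist_force: [-0.2, -0.4, 0.5]
grip_width: 0.0005
t 25.55 pos [0.3807 0.1435 0.1902] F [-0.21 -0.39  0.52] w 0.0005
zang -92.91 ydir [-5.e-04 -1.e-04 -1.e+00] j [ 0.19  0.04  1.87 -0.    1.24  1.81]
```

View pics/f.png

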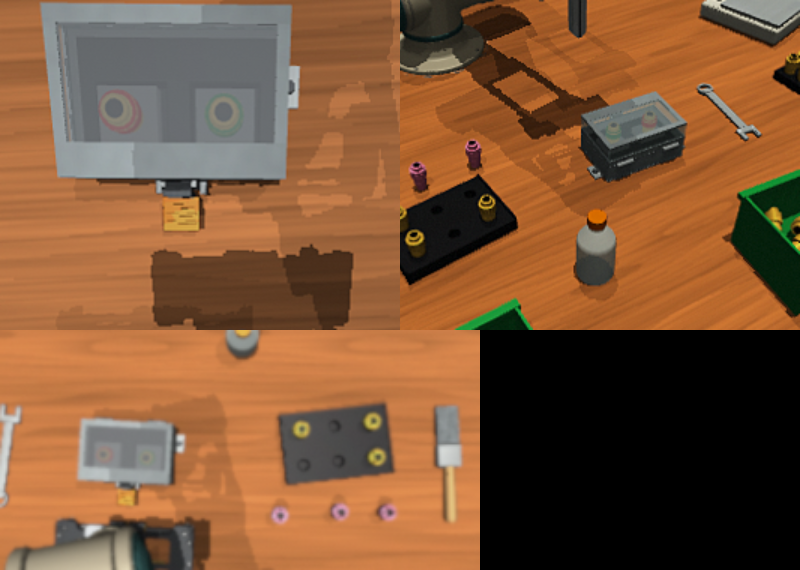

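```bash
python3 -c "
from bench import manip
print(manip.close_job())"
```

```text
the job is handed in; nothing more can be done
None
```

The red-banded reference is put away in its case, the lid is shut and latched, and I handed the job in at about 26 s of the 72 s allowed.

- **Latch:** I pressed the thumb pad with about 9 N on the wrist sensor, and the lid sprang open. That is more than the 6.5 N listed at the stop, and about 5 N of sideways force came with it.
- **Reference:** I gripped it with 15 N and placed it over the cup hole located in the camera images. It went in without resistance and met firm contact of about 6 N where the shoulder should sit, then I released it. In the picture afterwards its collar looked the same size as the green one's.
- **Lid:** I brought it over with a finger behind the front strip, and it passed the hook at a reading of about 16 N, above the 8 to 13 N given. A second press of 11 N met the stop. When I backed off, the force fell to zero and the lid stayed shut.
- **Final pictures:** The lid is shut with the red and green references both standing inside, and the latch pad is back at rest. The board couplings, pink pieces, bottle, brush and wrench look unmoved, and the gripper is clear of everything.

**What disagreed:** the wrist and top cameras differed by about 3 mm in y on where the hole was. They agreed within 1 mm once I corrected the top camera with the known grasp position. The reference also came home about 1.5 mm lower on the tool than planned, which fits a slightly lower grip.

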